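Fetch the wax box from behind the bottle, jar and cups

TASK

Get the red and cream wax box out from the back of the grey rack: first stand the amber bottle, the glass jar and the stack of cups, which are in its way, upright in the blue side tray. With all three waiting there, lay the wax box flat on the green mat, centred and with its long side along the mat's long side; then stand each of the three back upright on exactly the rack place it came from, let go of everything, and do not disturb the spirit lamp or the small glass dish.

Things in the scene. Friction and masses are not known exactly. Their poses are not given: they have to be found in the camera images.
- wax_carton: closed flat box of modelling wax, dark red with a cream stripe, 60 (x) x 100 (y) x 16 mm, 0.12 kg; origin at the centre of its underside, z up. Lies at the back of the rack, square to it, between low rails; grip it across its 60 mm width. Room for a finger behind it 34 mm, in front of it 75 mm once the three things are gone.
- bottle: amber bottle with black cap, round, body 42 mm wide up to 78 mm high, then a 24 mm cap to 95 mm; origin at the centre of its underside, z up. Starts on one of the three rack seats; which one is mixed at every start; remember it.
- jar: clear glass jar with brownish contents, round, 62 mm wide, 99 mm high, open top; origin at the centre of its underside, z up. Starts on one of the three rack seats; remember which.
- cups: upright stack of white cups, gripped as a round 60 mm wide cylinder (rims look 66 mm wide), 66 mm high; origin at the centre of its underside, z up. Starts on one of the three rack seats; remember which.
- rack: fixed grey board, 180 (x) x 226 (y) mm, top 6 mm above desk; origin on the desk, x to the back, z up. Three seats (white rings 69 mm wide) at x=-38, y=-70, 0, 70 mm (front row); things stand within 3 mm of their centres. Wax box behind, centred near x=30, y=0 (its top 22 mm above desk), between side rails at y=+-59, x=0 to 97, 25 mm high; back rail at x=94, 18 mm high.
- side_tray: low blue open tray, fixed, 88 (x) x 210 (y) x 12 mm outside, walls and floor 3 mm thick; origin at the centre of its underside, z up. Empty at the start; room for the three things in a row along its y.
- work_mat: flat green mat, fixed, 80 (x) x 120 (y) x 3 mm; origin at the centre of its underside, z up; long side along its y.
- lamp: bystander: glass spirit lamp with brass cap, 72 mm wide, 86 mm high; origin at the centre of its underside. To be left alone.
- dish: bystander: small clear glass dish, 38 mm wide, 27 mm high; origin at the centre of its underside. To be left alone.
Things that resemble listed ones, but are neither listed nor needed, are in the scene too. Leave any turquoise look-alike of the cups alone.

How it is judged:
By the outcome, as a careful person would: the job done as asked, in the order asked, and still so for the second after the job is handed in, with the robot touching nothing.
It also fails if it takes over 131 s, if anything falls off the work surface, if the arm or the gripper's body presses on something with over 40 N, if the wrist force passes 120 N, or if a joint passes its speed limit or range.

ROBOT

A 7-joint arm with a two-finger parallel gripper is mounted at the origin on a cart in front of the work surface, level with it; the furniture and walls round the work are solid. World frame = base frame: x ahead of the robot, y to its left, z up, the work surface at z = 0. Lengths are in m, angles in rad, forces in N, time in s.
With the tool pointing down it reaches from about 0.4 to 0.85 m from the base axis. Payload 10.4 kg.
Tool frame: the origin (TCP) lies at the very end of the fingers, on their centre line; the grasp point (between the pads) lies ctrl.pinch_z behind it (ctrl.pinch_z is the distance from the TCP to the grasp point, in m); y points along the fingers, x is the direction in which the jaws open and shut, and the axes are right-handed (so a half turn about y gives the same grasp; the last joint's range is limited). The gripper opens to 85 mm and grips with 20 to 120 N. Pads are 22 mm wide; open, the fingers measure 114 mm over their backs; the gripper's body (76 mm by 85 mm) begins 54 mm behind the grasp point. The pads swing forward as they close: fully open they stand 13 mm farther back than shut.
Start: joints at [-1.133, 0.332, -0.065, 1.46, 0.022, 1.35, -0.088], TCP at [0.278, 0.56, 0.231] pointing down, gripper open.
Joint ranges: [-2.6, 2.6], [-0.5, 2.12], [-1.47, 1.34], [0.16, 2.42], [-1.27, 4.41], [0.06, 2.06], [-2.6, 2.6]. Speed limits (rad/s): [2.22, 2.22, 2.79, 2.79, 3.14, 3.14, 3.14].

INTERFACE

Orientations are given as a unit quaternion [w, x, y, z].
In Python, from bench import ctrl gives the robot as it stands. The module is installed in compiled form; this text tells all that it offers.
- The arm moves only by the tool play_rows, never from a script. Its argument "series" is a list that holds one entry, the list of rows, each a list of 7 numbers: the turn, a rotation vector about the world's x, y, z in rad, then the shift along the world's x, y, z in cm, then the finger opening in cm, from 0 to 8.54. In form: [[[rx, ry, rz, tx, ty, tz, jaw], ...]]. A call has 1 to 20 rows; each row shifts and turns the pose as measured when the row begins; what a row does not reach is not made up. A row lasts 1/8 s, in which the tool goes at most 62.5 mm and 10.7 degrees, less where a joint would pass 70% of its speed; a pose out of reach is approached as far as the arm can. A call with a gripper value outside its range is refused whole. The fingers move at their own pace and stop on an object; the grip force is fixed at half the most. Time passes only in rows, so rows that do not move let the fingers close. It gives the time, the measured TCP pose, the force and the opening at its end, in the units of the state.
- ctrl.get_obs(): the state, without advancing time (a new reading comes with each control period).
- ctrl.camera(name): name is "scene" or "top" or "wrist"; returns (picture, depth): 384x512x3 uint8, red, green, blue; 384x512 float32, m along the optical axis (not along the pixel's ray), 0 where there is no reading.
- ctrl.camera_model(name): a dict with "fx", "fy", "cx", "cy" (pixels), "world_to_cam" (4x4, takes a point from world to camera coordinates). Camera axes: x right, y up, looking along -z (the intrinsics and any distortion apply to the point x, -y, -z); pixel columns grow to the right and rows downward; lengths in m; the calibration is good to about 2 mm. The wrist camera is an equidistant fisheye: a pixel r from the principal point sees the ray r / f radians off the axis. A picture is of the moment at which its call begins: read the wrist's pose just before it. camera_model takes no time and is no camera call; for the wrist camera it gives the pose at the moment of the call.
- ctrl.hand_in(): hands the job in, once; it reports no verdict.
The state is a dict: "time_s": time; "joints": joint angles; "joint_vel": joint speeds; "joint_torque": joint torques, N m; "position": TCP position; "eef_rot": TCP orientation; "force": force on the tool from outside, world axes, zero at the start; "torque": the same for the moment, N m; "grip_width": opening from 0.0 (shut) to 1.0 (fully open).
Only numpy, scipy, OpenCV 4.12 (cv2) and the standard library are available. Lean on these libraries where they do the work, as an engineer would, in place of code of your own. Each camera call takes 0.05 s, during which the arm holds its last target.

## Working session

There is one attempt and no reset: what is moved stays moved. The work goes in short steps, Python scripts to look and compute and a tool call to move; the robot and the scene stay as the last step left them, time stands still between calls to the robot, and variables do not carry over. Pictures are saved under pics/ and viewed, and the job is handed in when it is done.

Besides the shell and the picture viewer there is one more tool, called after "Request:" as name(argument=value, ...) on one line, values as JSON. play_rows: Moves the arm, as the interface text tells. Its arguments: {"type":"object","properties":{"series":{"type":"array"}},"required":["series"]}

```bash
mkdir -p pics; cat > h.py <<'E'
import numpy as np,cv2
from bench import ctrl
def grab(n):
    m=ctrl.camera_model(n); p,d=ctrl.camera(n); return p,d,m
def save(n,p): cv2.imwrite('pics/'+n,p[...,::-1])
E
python3 - <<'E'
from h import *
for n in ['scene','top','wrist']:
    p,d,m=grab(n); save(n+'0.png',p); np.savez(n+'0.npz',p=p,d=d,**m); print(n,{k:(np.round(v,3) if k!='world_to_cam' else np.round(v,3).tolist()) for k,v in m.items()})
o=ctrl.get_obs(); print(o, ctrl.pinch_z)
E
```

```text
scene {'fx': np.float64(392.862), 'fy': np.float64(392.862), 'cx': np.float64(247.61), 'cy': np.float64(191.137), 'world_to_cam': [[0.837, -0.548, -0.005, -0.391], [0.34, 0.511, 0.79, -0.267], [-0.43, -0.663, 0.613, -0.765], [0.0, 0.0, 0.0, 1.0]]}
top {'fx': np.float64(429.469), 'fy': np.float64(429.469), 'cx': np.float64(257.186), 'cy': np.float64(189.974), 'world_to_cam': [[0.005, -1.0, -0.021, 0.083], [0.982, 0.001, 0.189, -0.521], [-0.189, -0.022, 0.982, -0.946], [0.0, 0.0, 0.0, 1.0]]}
wrist {'fx': np.float64(297.319), 'fy': np.float64(297.319), 'cx': np.float64(262.021), 'cy': np.float64(187.544), 'world_to_cam': [[0.445, 0.895, -0.002, -0.623], [-0.85, 0.422, -0.316, 0.041], [-0.282, 0.142, 0.949, -0.381], [0.0, 0.0, 0.0, 1.0]]}
{'time_s': 0.15, 'joints': array([-1.13261036,  0.33273844, -0.06474763,  1.46073219,  0.02157254,
        1.3499149 , -0.08850513]), 'joint_vel': array([ 0.00046118, -0.0006476 , -0.0009302 , -0.00196746,  0.00077744,
       -0.00130712,  0.0009727 ]), 'joint_torque': array([ 1.68486022e-03, -6.25826597e+01,  4.96585539e-02, -3.91856539e+01,
        1.61823170e-02,  7.51933461e-03,  8.68654865e-05]), 'position': array([0.27774722, 0.55957597, 0.23069922]), 'eef_rot': array([-0.60075267,  0.60116522,  0.37229398, -0.3729528 ]), 'force': array([-0.01768713,  0.18500728, -0.74810682]), 'torque': array([-0.02333788,  0.01222073,  0.01929153]), 'grip_width': 1.0031778280049894} 0.0187
```

View pics/scene0.png

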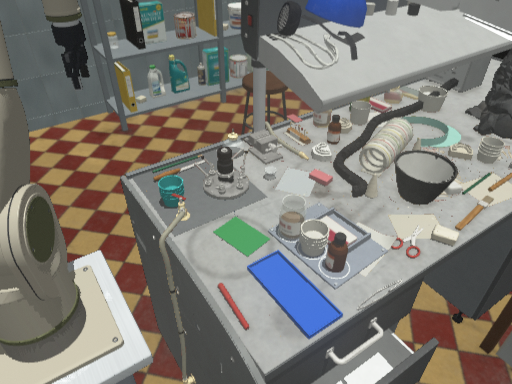

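View pics/top0.png

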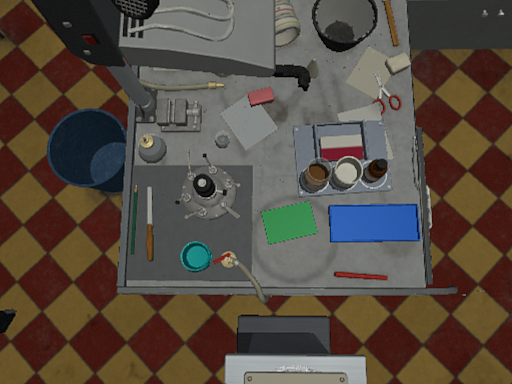

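View pics/wrist0.png

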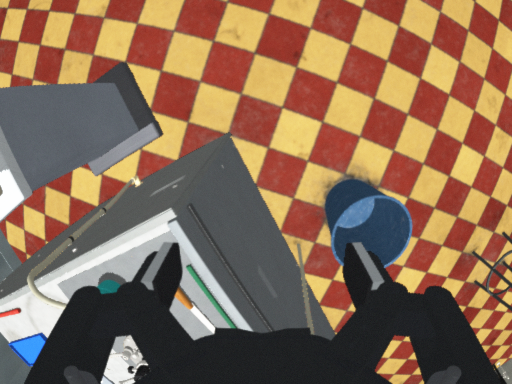

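```bash
cat >> h.py <<'E'
def ray(m,u,v):
    T=m['world_to_cam'];R=T[:3,:3];c=-R.T@T[:3,3]
    d=np.array([(u-m['cx'])/m['fx'],-(v-m['cy'])/m['fy'],-1.0]); return c,R.T@d
def onz(m,u,v,z):
    c,d=ray(m,u,v); return c+d*(z-c[2])/d[2]
def pts(m,D):
    v,u=np.mgrid[:384,:512]; x=(u-m['cx'])/m['fx']*D; y=-(v-m['cy'])/m['fy']*D
    P=np.stack([x,y,-D],-1); T=m['world_to_cam']; return (P-T[:3,3])@T[:3,:3]
E
python3 - <<'E'
from h import *
z=np.load('top0.npz');p=z['p'];d=z['d'];P=pts(z,d)
save('top_crop.png',cv2.resize(p[110:260,230:430],None,fx=4,fy=4,interpolation=cv2.INTER_CUBIC))
hs=cv2.cvtColor(p,cv2.COLOR_RGB2HSV)
def rect(mask,zz,name):
    n,l,s,c=cv2.connectedComponentsWithStats(mask.astype(np.uint8)); i=1+s[1:,4].argmax()
    v,u=np.nonzero(l==i); w=np.array([onz(z,a,b,zz)[:2] for a,b in zip(u,v)])
    print(name,s[i],'centre/size/ang',cv2.minAreaRect((w*1000).astype(np.float32)), 'z med',np.median(P[v,u,2]))
H,S,V=[hs[...,i].astype(int) for i in range(3)]
box=np.zeros(H.shape,bool);box[100:260,240:430]=1
rect((abs(H-60)<15)&(S>120)&box,.003,'mat')
rect((abs(H-112)<12)&(S>150)&box,.012,'tray(rim)')
rect(((H<8)|(H>172))&(S>120)&box&(np.arange(384)[:,None]<170)&(np.arange(512)>310),.022,'wax')
for u,v in [(315,172),(346,172),(376,168),(150,142),(222,140),(196,257),(300,300),(204,182)]:
    q=P[v-3:v+4,u-3:u+4].reshape(-1,3); print(u,v,np.round(np.median(q,0),3))
# high things map
for x0 in np.arange(.2,1.2,.1):
    print(round(x0,1),[ (lambda s: round(float(np.percentile(s,98)),2) if len(s)>5 else None)(P[(P[...,0]>x0)&(P[...,0]<x0+.1)&(P[...,1]>y0)&(P[...,1]<y0+.1)&(d>0)][:,2]) for y0 in np.arange(.5,-.5,-.1)])
E
```

```text
mat [ 262  201   55   43 1610] centre/size/ang ((451.8417053222656, 10.427627563476562), (78.55171203613281, 118.5030288696289), 13.041058540344238) z med 0.003028299379175618
tray(rim) [ 329  204   92   38 3302] centre/size/ang ((450.27227783203125, -190.04481506347656), (87.38643646240234, 210.3101348876953), 1.1108487844467163) z med 0.00332315385256211
wax [321 147  43  14 431] centre/size/ang ((616.7243041992188, -118.40763092041016), (30.075164794921875, 100.35050964355469), 3.7659900188446045) z med 0.021711057628738636
315 172 [ 0.564 -0.049  0.051]
346 172 [ 0.566 -0.123  0.041]
376 168 [ 0.565 -0.183  0.077]
150 142 [0.633 0.337 0.065]
222 140 [0.653 0.173 0.017]
196 257 [0.367 0.225 0.036]
300 300 [ 0.222 -0.075 -0.799]
204 182 [0.524 0.199 0.122]
0.2 [0.3, 0.32, 0.01, 0.02, 0.02, 0.05, 0.03, 0.02, 0.01, -0.02]
0.3 [None, 0.02, 0.02, 0.07, 0.06, 0.05, 0.0, 0.01, 0.01, 0.0]
0.4 [None, 0.01, 0.02, 0.08, 0.06, 0.01, 0.01, 0.01, 0.01, 0.0]
0.5 [None, 0.02, 0.01, 0.12, 0.12, 0.0, 0.1, 0.1, 0.07, 0.01]
0.6 [None, 0.02, 0.07, 0.06, 0.03, 0.0, 0.03, 0.03, 0.01, 0.01]
0.7 [-0.48, 0.43, 0.48, 0.4, 0.34, 0.3, 0.02, 0.02, 0.01, 0.0]
0.8 [-0.48, 0.01, 0.02, 0.35, 0.33, 0.3, 0.1, 0.1, 0.02, 0.0]
0.9 [None, None, None, None, None, 0.1, 0.1, 0.1, 0.01, 0.0]
1.0 [None, None, None, None, None, None, 0.0, None, 0.01, 0.0]
1.1 [None, None, None, None, None, None, None, None, None, None]
```

View pics/top_crop.png

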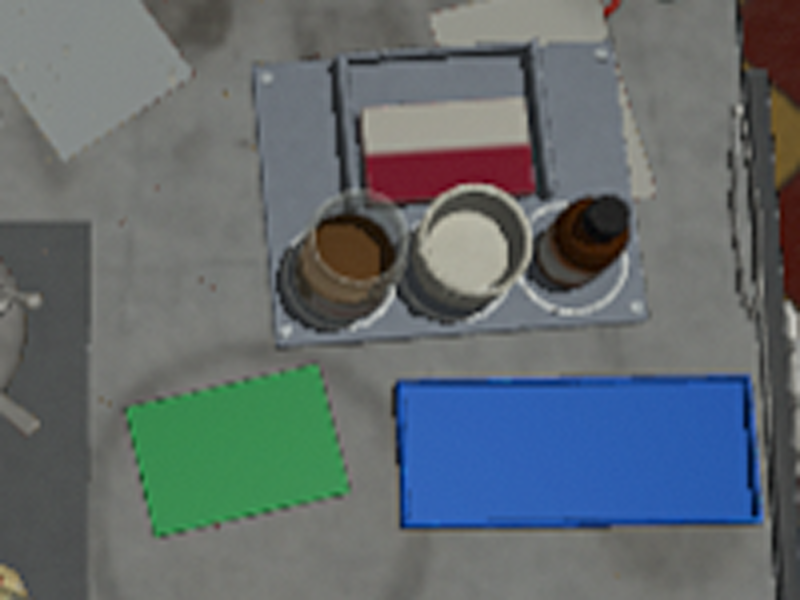

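```bash
python3 - <<'E'
from h import *
z=np.load('top0.npz');p=z['p'];d=z['d'];P=pts(z,d)
C=np.array([onz(z,230+a/4-.4,110+b/4-.4,.006)[:2] for a,b in [(253,64),(606,42),(648,316),(277,347)]])
print(C.round(4)); print([round(np.linalg.norm(C[i]-C[i-1]),4) for i in range(4)])
S=np.array([onz(z,230+a/4-.4,110+b/4-.4,.006)[:2] for a,b in [(265,78),(602,54),(639,307),(287,331)]])
print('screws',S.mean(0),C.mean(0))
src=np.array([[.09,.113],[.09,-.113],[-.09,-.113],[-.09,.113]])
a=src-src.mean(0);b=C-C.mean(0)
U,s,Vt=np.linalg.svd(a.T@b);R=(U@Vt).T;t=C.mean(0)
print('yaw',np.degrees(np.arctan2(R[1,0],R[0,0])), 'res',((a@R.T+t-C)*1000).round(1).tolist())
for n,q in [('L',(-.038,.07)),('M',(-.038,0)),('R',(-.038,-.07)),('wax',(.03,0))]: print(n,(R@q+t).round(4))
hs=cv2.cvtColor(p,cv2.COLOR_RGB2HSV)
# depth clusters on rack
for n,zl,zh,q in [('jar',.085,.115,(-.038,.07)),('cups',.06,.08,(-.038,0)),('cap',.09,.11,(-.038,-.07))]:
    c=R@q+t; m=(np.linalg.norm(P[...,:2]-c,axis=2)<.06)&(P[...,2]>zl)&(P[...,2]<zh)
    w=P[m]; print(n,len(w), w[:,:2].min(0).round(4),w[:,:2].max(0).round(4),((w[:,:2].min(0)+w[:,:2].max(0))/2).round(4), 'zmax',w[:,2].max().round(3), 'circ',[np.round(v,4) for v in cv2.minEnclosingCircle(w[:,:2].astype(np.float32))])
# wax whole top
m=(abs(P[...,2]-.022)<.004)&(np.linalg.norm(P[...,:2]-(R@(.03,0)+t),axis=2)<.075)
lw=np.einsum('ij,nj->ni',R.T,P[m][:,:2]-t)
k=(abs(lw[:,1])<.055)&(lw[:,0]<.085); print('wax local',lw[k].min(0),lw[k].max(0), cv2.minAreaRect((lw[k]*1000).astype(np.float32)))
E
```

```text
[[ 0.6931 -0.002 ]
 [ 0.7069 -0.2214]
 [ 0.5332 -0.2381]
 [ 0.5139 -0.0146]]
[np.float64(0.1796), np.float64(0.2199), np.float64(0.1745), np.float64(0.2243)]
screws [ 0.61137889 -0.12041664] [ 0.61178432 -0.1190241 ]
yaw 4.459723033536425 res [[-0.3, 2.6], [3.4, -3.3], [-2.4, -0.6], [-0.7, 1.2]]
L [ 0.5685 -0.0522]
M [ 0.5739 -0.122 ]
R [ 0.5793 -0.1918]
wax [ 0.6417 -0.1167]
jar 193 [ 0.5319 -0.0792] [ 0.586  -0.0274] [ 0.5589 -0.0533] zmax 0.109 circ [array([ 0.559 , -0.0534]), np.float64(0.0286)]
cups 296 [ 0.5328 -0.1811] [ 0.5973 -0.064 ] [ 0.565  -0.1226] zmax 0.079 circ [array([ 0.5743, -0.1225]), np.float64(0.0596)]
cap 106 [ 0.5611 -0.204 ] [ 0.5844 -0.181 ] [ 0.5727 -0.1925] zmax 0.104 circ [array([ 0.5728, -0.1926]), np.float64(0.0126)]
wax local [-0.0080167 -0.0518881] [0.08474798 0.05496866] ((38.367244720458984, 1.5382575988769531), (92.7649154663086, 106.85466766357422), 0.00728613743558526)
```

```bash
cat >> h.py <<'E'
from scipy.spatial.transform import Rotation as Ro
def delta(x,y,z,yaw):
    o=ctrl.get_obs(); R=Ro.from_quat(o['eef_rot'],scalar_first=True); best=None
    for s in (1,-1):
        a=np.radians(yaw); tx=s*np.array([np.cos(a),np.sin(a),0]); ty=np.array([0,0,-1.]); T=Ro.from_matrix(np.stack([tx,ty,np.cross(tx,ty)],1))
        rv=(T*R.inv()).as_rotvec()
        print('s',s,'rot',rv.round(3),round(np.degrees(np.linalg.norm(rv)),1),'j7',o['joints'][6].round(2))
    print('shift cm',((np.array([x,y,z])-o['position'])*100).round(2),'pos',o['position'].round(4),'t',o['time_s'],'F',o['force'].round(1),'w',round(o['grip_width'],3))
E
python3 -c "
from h import *
print(Ro.from_quat(ctrl.get_obs()['eef_rot'],scalar_first=True).as_matrix().round(3))
delta(.572,-.192,.2,4)"
```

```text
[[ 0.445 -0.    -0.896]
 [ 0.896 -0.001  0.445]
 [-0.001 -1.    -0.   ]]
s 1 rot [ 1.00e-03 -1.00e-03 -1.04e+00] 59.6 j7 -0.09
s -1 rot [1.000e-03 1.000e-03 2.101e+00] 120.4 j7 -0.09
shift cm [ 29.43 -75.16  -3.07] pos [0.2777 0.5596 0.2307] t 0.15 F [-0.   0.2 -0.7] w 1.003
```

Request:
play_rows(series=[[[0,0,-0.08,2,-4,0.3,8.5],[0,0,-0.08,2,-4.5,0.3,8.5],[0,0,-0.08,2,-5,0.3,8.5],[0,0,-0.08,2,-5,0.3,8.5],[0,0,-0.08,2,-5,0.3,8.5],[0,0,-0.08,2,-5,0.3,8.5],[0,0,-0.08,2,-5,0,8.5],[0,0,-0.08,2,-5,0,8.5],[0,0,-0.08,2,-5,0,8.5],[0,0,-0.08,1,-5,0,8.5],[0,0,-0.08,1,-5,0,8.5],[0,0,-0.08,1,-5,0,8.5],[0,0,-0.08,1,-5,0,8.5],[0,0,0,1,-4,0,8.5]]])

```text
time_s: 1.9
position: [0.508, -0.1363, 0.2467]
eef_rot: [0.708, -0.706, -0.014, 0.015]
force: [0.6, 0.9, 0.5]
grip_width: 0.993
```

```bash
cat >> h.py <<'E'
def wray(m,u,v):
    T=m['world_to_cam'];R=T[:3,:3];c=-R.T@T[:3,3]
    a=(u-m['cx'])/m['fx'];b=(v-m['cy'])/m['fy'];th=np.hypot(a,b);k=np.sin(th)/max(th,1e-9)
    return c,R.T@np.array([a*k,-b*k,-np.cos(th)])
def wonz(m,u,v,z):
    c,d=wray(m,u,v); return c+d*(z-c[2])/d[2]
def wpts(m,D):
    v,u=np.mgrid[:384,:512]; a=(u-m['cx'])/m['fx'];b=(v-m['cy'])/m['fy'];th=np.hypot(a,b);k=np.tan(th)/np.maximum(th,1e-9)
    P=np.stack([a*k*D,-b*k*D,-D],-1); T=m['world_to_cam']; return (P-T[:3,3])@T[:3,:3]
E
python3 - <<'E'
from h import *
p,d,m=grab('wrist'); np.savez('w1.npz',p=p,d=d,**m); save('w1.png',cv2.resize(p,(768,576)))
delta(.572,-.192,.2,4)
T=m['world_to_cam'];print(-T[:3,:3].T@T[:3,3])
E
```

```text
s 1 rot [-0.    -0.002  0.033] 1.9 j7 0.28
s -1 rot [-3.000e-03  0.000e+00 -3.109e+00] 178.1 j7 0.28
shift cm [ 6.4  -5.02 -4.68] pos [ 0.508  -0.1418  0.2468] t 1.95 F [-3.3 -2.8 -0.5] w 0.993
[ 0.50447287 -0.05662368  0.38910524]
```

View pics/w1.png

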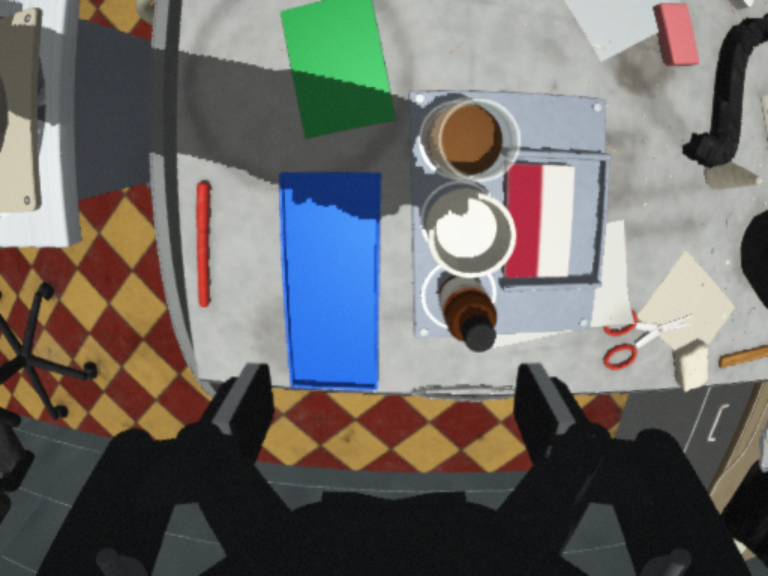

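```bash
python3 - <<'E'
from h import *
p,d,m=grab('wrist');np.savez('w2.npz',p=p,d=d,**m); save('w2.png',cv2.resize(p[50:250,180:430],None,fx=3.2,fy=3,interpolation=cv2.INTER_CUBIC))
P=wpts(m,d); print(ctrl.get_obs()['position'])
hs=cv2.cvtColor(p,cv2.COLOR_RGB2HSV).astype(int);H,S,V=hs[...,0],hs[...,1],hs[...,2]
def rect(mask,zz,name):
    n,l,s,c=cv2.connectedComponentsWithStats(mask.astype(np.uint8)); i=1+s[1:,4].argmax()
    v,u=np.nonzero(l==i); w=np.array([wonz(m,a,b,zz)[:2] for a,b in zip(u,v)])
    print(name,s[i],cv2.minAreaRect((w*1000).astype(np.float32)),np.median(P[v,u,2]).round(4))
b=np.zeros(H.shape,bool);b[:270,180:430]=1
rect((abs(H-60)<15)&(S>120)&b,.003,'mat'); rect((abs(H-112)<12)&(S>150)&b,.012,'tray')
r=((H<8)|(H>168))&(S>110)&b; r[:105]=0;r[200:]=0;r[:,:330]=0
rect(r,.022,'waxred')
c=(S<60)&(V>150)&b; c[:105]=0;c[190:]=0;c[:,:358]=0;c[:,388:]=0
rect(c,.022,'cream')
E
```

```text
[ 0.5077658  -0.13929681  0.24663625]
mat [ 187    0   76   88 5046] ((452.3268127441406, 9.320587158203125), (78.87965393066406, 118.43537139892578), 12.94184398651123) 0.0026
tray [ 186  110   68  146 9178] ((451.2534484863281, -190.97869873046875), (87.23902130126953, 209.81068420410156), 0.7487540245056152) 0.0028
waxred [ 337  105   24   76 1458] ((617.610595703125, -119.986572265625), (29.218074798583984, 98.71683502197266), 3.8175201416015625) 0.0214
cream [ 359  105   29   75 2027] ((651.3314819335938, -117.38275146484375), (41.341819763183594, 100.26290893554688), 7.556766510009766) 0.0211
```

View pics/w2.png

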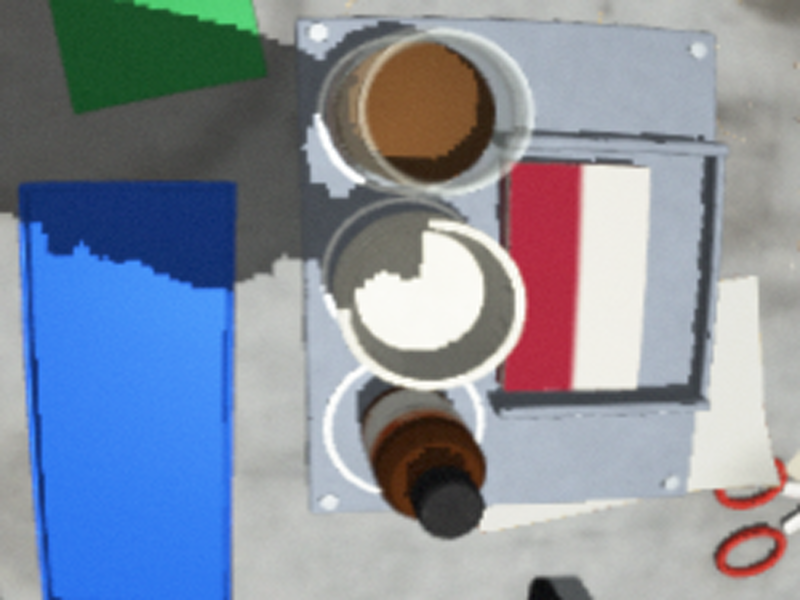

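```bash
python3 - <<'E'
from h import *
z=dict(np.load('w2.npz'));m=z
def W(pts_,zz): return np.array([wonz(m,180+(a+.5)/3.2-.5,50+(b+.5)/3-.5,zz)[:2] for a,b in pts_])
C=W([(296,17),(715,34),(687,497),(310,513)],.006); S=W([(318,33),(699,50),(672,482),(329,502)],.006)
print([round(np.linalg.norm(C[i]-C[i-1]),4) for i in range(4)],C.mean(0).round(4),S.mean(0).round(4))
src=np.array([[-.09,.113],[.09,.113],[.09,-.113],[-.09,-.113]])
for D in (C,S):
    b=D-D.mean(0);U,s,Vt=np.linalg.svd(src.T@b);R=(U@Vt).T;print('yaw',np.degrees(np.arctan2(R[1,0],R[0,0])))
t=(C.mean(0)+S.mean(0))/2
for n,q in [('L',(-.038,.07)),('M',(-.038,0)),('R',(-.038,-.07)),('wax',(.03,0))]: print(n,(R@q+t).round(4))
def ell(P_): 
    (cx,cy),(a,b),_=cv2.fitEllipse((np.array(P_)*1000).astype(np.float32)); return np.round([cx,cy,a,b],1)
print('cups rim',ell(W([(420,222),(470,235),(510,262),(523,300),(510,345),(470,380),(425,388),(380,370),(345,330)],.072)))
print('jar rim',ell(W([(430,28),(480,38),(520,75),(534,112),(518,155),(480,185),(440,193),(395,180),(365,140),(360,95),(385,50)],.105)))
print('cap',ell(W([(448,465),(480,485),(484,505),(470,530),(445,538),(420,525),(412,500),(425,475)],.101)))
print('ringR',ell(W([(325,425),(335,390),(360,367),(484,415),(482,435),(340,470),(378,491),(329,450)],.006)))
w=W([(507,163),(651,166),(638,389),(502,391)],.022); print('wax',(w*1000).round(1),w.mean(0).round(4),[round(np.linalg.norm(w[i]-w[i-1]),4) for i in range(4)])
E
```

```text
[np.float64(0.2247), np.float64(0.1781), np.float64(0.2248), np.float64(0.1791)] [ 0.6118 -0.1202] [ 0.6118 -0.1205]
yaw 4.057790404738385
yaw 4.114221905355271
L [ 0.5689 -0.0533]
M [ 0.5739 -0.1231]
R [ 0.5789 -0.1929]
wax [ 0.6417 -0.1182]
cups rim [ 564.2 -124.1   60.6   64.8]
jar rim [557.7 -53.7  52.6  53.2]
cap [ 570.6 -189.    24.5   28.8]
ringR [ 569.2 -192.7   68.5   69.9]
wax [[ 598.8  -71.2]
 [ 659.8  -66.5]
 [ 666.6 -166.5]
 [ 605.9 -170.1]] [ 0.6327 -0.1186] [np.float64(0.0992), np.float64(0.0612), np.float64(0.1002), np.float64(0.0608)]
```

Request:
play_rows(series=[[[0,0,0.036,3,-3,0,8.5],[0,0,0,3.2,-2.2,0,8.5],[0,0,0,0,0,-3,8.5],[0,0,0,0,0,-3,8.5],[0,0,0,0,0,0,8.5]]])

```text
time_s: 2.62
position: [0.5716, -0.1901, 0.184]
eef_rot: [0.708, -0.706, -0.026, 0.029]
force: [-0.7, 0.0, 1.1]
grip_width: 0.998
```

```bash
python3 -c "
from h import *
delta(.570,-.1915,.042,4.1)"
```

```text
s 1 rot [-0.002 -0.004 -0.005] 0.4 j7 0.5
s -1 rot [ 0.007 -0.004  3.136] 179.7 j7 0.5
shift cm [ -0.16  -0.14 -14.2 ] pos [ 0.5716 -0.1901  0.184 ] t 2.625 F [-0.7  0.   1.1] w 0.998
```

Request:
play_rows(series=[[[-0.002,-0.004,-0.005,-0.16,-0.14,-3.5,8.5],[0,0,0,0,0,-3.5,8.5],[0,0,0,0,0,-3.5,8.5],[0,0,0,0,0,-3,8.5],[0,0,0,0,0,0,8.5]]])

```text
time_s: 3.25
position: [0.5739, -0.189, 0.0528]
eef_rot: [0.707, -0.706, -0.03, 0.024]
force: [-0.3, 0.0, 0.7]
grip_width: 0.999
```

```bash
python3 -c "
from h import *
delta(.570,-.1915,.042,4.1)
p,d,m=grab('wrist'); save('w3.png',p)"
```

```text
s 1 rot [-0.002  0.008 -0.004] 0.5 j7 0.56
s -1 rot [-1.300e-02 -3.000e-03  3.138e+00] 179.8 j7 0.56
shift cm [-0.39 -0.25 -1.08] pos [ 0.5739 -0.189   0.0528] t 3.25 F [-0.3  0.   0.7] w 0.999
```

View pics/w3.png

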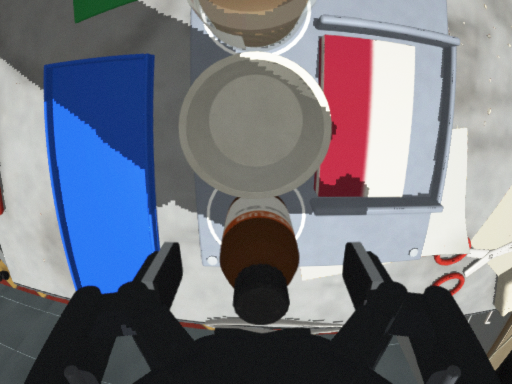

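Request:
play_rows(series=[[[-0.002,0.008,-0.004,-0.39,-0.25,-1.0,8.5],[0,0,0,0,0,0,8.5]]])

```text
time_s: 3.55
position: [0.5727, -0.1924, 0.0471]
eef_rot: [-0.706, 0.707, 0.027, -0.023]
force: [0.1, 0.7, 0.4]
grip_width: 0.992
```

Request:
play_rows(series=[[[0,0,0,0,0,0,3],[0,0,0,0,0,0,3],[0,0,0,0,0,0,3],[0,0,0,0,0,0,3],[0,0,0,0,0,0,3],[0,0,0,0,0,0,3]]])

```text
time_s: 4.3
position: [0.5736, -0.1928, 0.049]
eef_rot: [-0.706, 0.707, 0.028, -0.022]
force: [-0.8, -0.4, 1.7]
grip_width: 0.454
```

Request:
play_rows(series=[[[0,0,0,0,0,0,3],[0,0,0,0,0,0,3]]])

```text
time_s: 4.55
position: [0.5736, -0.1928, 0.049]
eef_rot: [-0.706, 0.707, 0.028, -0.022]
force: [-1.6, -0.3, 0.8]
grip_width: 0.455
```

```bash
python3 -c "
from h import *
delta(.570,-.1915,.042,4.1)
p,d,m=grab('wrist'); save('w4.png',p)"
```

```text
s 1 rot [0.002 0.009 0.   ] 0.5 j7 0.56
s -1 rot [ 1.400e-02 -3.000e-03 -3.141e+00] 180.0 j7 0.56
shift cm [-0.36  0.13 -0.7 ] pos [ 0.5736 -0.1928  0.049 ] t 4.55 F [-1.6 -0.3  0.8] w 0.455
```

View pics/w4.png

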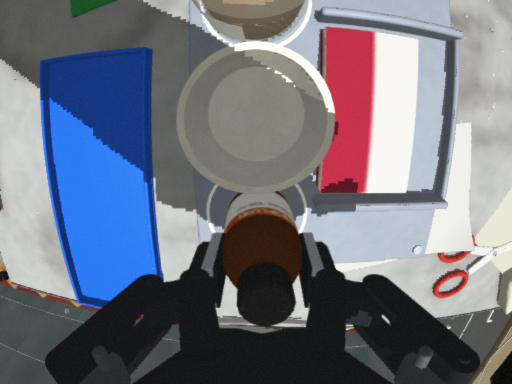

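Request:
play_rows(series=[[[0,0,0,0,0,2.5,3],[0,0,0,0,0,2.5,3],[0,0,0,-3,-1.8,0,3],[0,0,0,-3,-1.8,0,3],[0,0,0,-3,-1.8,0,3],[0,0,0,-3,-1.8,0,3],[0,0,0,0,0,0,3]]])

```text
time_s: 5.48
position: [0.4492, -0.2657, 0.0991]
eef_rot: [-0.706, 0.707, 0.028, -0.023]
force: [0.8, 1.2, -1.0]
grip_width: 0.453
```

```bash
python3 -c "
from h import *
delta(.452,-.2655,.0465,4.1)
p,d,m=grab('scene'); save('s5.png',p[180:330,200:400].repeat(4,0).repeat(4,1))"
```

```text
s 1 rot [ 0.001  0.007 -0.001] 0.4 j7 0.69
s -1 rot [-1.100e-02  2.000e-03  3.141e+00] 180.0 j7 0.69
shift cm [ 0.28  0.02 -5.26] pos [ 0.4492 -0.2657  0.0991] t 5.475 F [ 0.8  1.2 -1. ] w 0.453
```

View pics/s5.png

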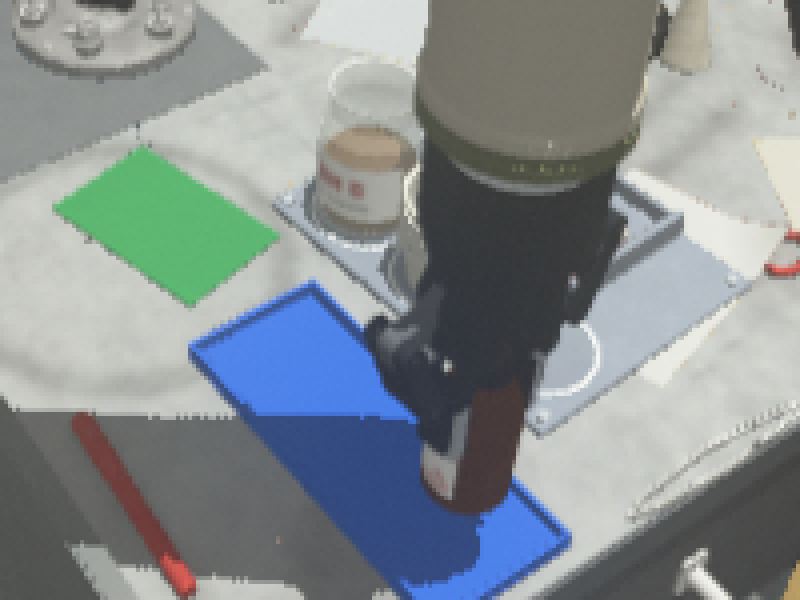

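Request:
play_rows(series=[[[0,0,0,0.25,0,-2,3],[0,0,0,0,0,-2,3],[0,0,0,0,0,-0.7,3],[0,0,0,0,0,0,3]]])

```text
time_s: 6.02
position: [0.457, -0.262, 0.0513]
eef_rot: [-0.706, 0.707, 0.031, -0.024]
force: [0.4, 0.4, -1.1]
grip_width: 0.455
```

```bash
python3 -c "
from h import *
delta(.452,-.2655,.0465,4.1)"
```

```text
s 1 rot [ 0.001  0.01  -0.007] 0.7 j7 0.74
s -1 rot [-1.500e-02  1.000e-03  3.134e+00] 179.6 j7 0.74
shift cm [-0.5  -0.35 -0.48] pos [ 0.457  -0.262   0.0513] t 6.025 F [ 0.4  0.4 -1.1] w 0.455
```

Request:
play_rows(series=[[[0,0,0,-0.5,-0.35,-0.2,3],[0,0,0,0,0,-0.15,3],[0,0,0,0,0,0,3]]])

```text
time_s: 6.4
position: [0.4526, -0.266, 0.049]
eef_rot: [-0.706, 0.707, 0.032, -0.024]
force: [0.7, -0.6, -1.8]
grip_width: 0.457
```

Request:
play_rows(series=[[[0,0,0,0,0,-0.15,3],[0,0,0,0,0,0,3]]])

```text
time_s: 6.65
position: [0.4529, -0.266, 0.0477]
eef_rot: [-0.706, 0.707, 0.032, -0.024]
force: [-0.7, -0.5, -2.0]
grip_width: 0.45
```

Request:
play_rows(series=[[[0,0,0,0,0,-0.15,3],[0,0,0,0,0,0,3]]])

```text
time_s: 6.9
position: [0.453, -0.266, 0.0462]
eef_rot: [-0.706, 0.707, 0.032, -0.024]
force: [-0.2, 0.6, -0.4]
grip_width: 0.454
```

Request:
play_rows(series=[[[0,0,0,0,0,0,4.6],[0,0,0,0,0,0,5.5],[0,0,0,0,0,0,8.5],[0,0,0,0,0,0,8.5],[0,0,0,0,0,0,8.5]]])

```text
time_s: 7.52
position: [0.4533, -0.2662, 0.0465]
eef_rot: [-0.706, 0.707, 0.033, -0.023]
force: [-0.3, 0.3, -0.1]
grip_width: 0.996
```

```bash
python3 -c "
from h import *
delta(.564,-.124,.20,4.1)"
```

```text
s 1 rot [ 0.002  0.013 -0.008] 0.9 j7 0.75
s -1 rot [-2.100e-02  3.000e-03  3.134e+00] 179.6 j7 0.75
shift cm [11.07 14.22 15.35] pos [ 0.4533 -0.2662  0.0465] t 7.525 F [-0.3  0.3 -0.1] w 0.996
```

Request:
play_rows(series=[[[0,0,0,0,0,4,8.5],[0,0,0,0,0,5,8.5],[0,0.013,-0.008,2.2,2.8,1,8.5],[0,0,0,2.7,3.6,0.5,8.5],[0,0,0,2.7,3.6,0,8.5],[0,0,0,2.7,3.6,0,8.5],[0,0,0,0,0,0,8.5]]])

```text
time_s: 8.4
position: [0.5584, -0.1257, 0.1556]
eef_rot: [-0.706, 0.707, 0.025, -0.024]
force: [0.2, 0.3, -0.1]
grip_width: 0.993
```

```bash
python3 - <<'E'
from h import *
delta(.564,-.124,.034,4.1)
p,d,m=grab('wrist'); np.savez('w6.npz',p=p,d=d,**m);save('w6.png',p)
E
```

```text
s 1 rot [0.001 0.001 0.003] 0.2 j7 0.36
s -1 rot [ 2.000e-03 -1.000e-03 -3.139e+00] 179.8 j7 0.36
shift cm [  0.56   0.17 -12.16] pos [ 0.5584 -0.1257  0.1556] t 8.4 F [ 0.2  0.3 -0.1] w 0.993
```

View pics/w6.png

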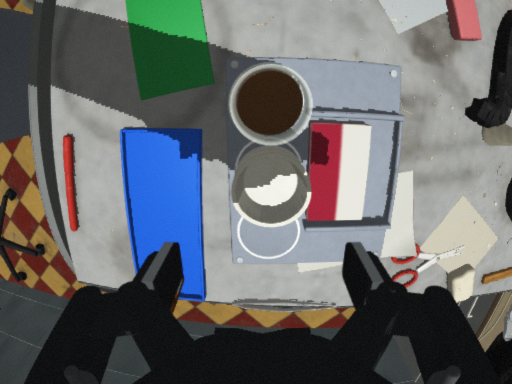

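```bash
python3 - <<'E'
from h import *
m=dict(np.load('w6.npz')); save('w6c.png',cv2.resize(m['p'][50:270,220:420],None,fx=3,fy=2.7,interpolation=cv2.INTER_CUBIC))
def C(l,r,t,b,z):
    a=[wonz(m,*q,z)[:2] for q in [(l,(t+b)/2),(r,(t+b)/2),((l+r)/2,t),((l+r)/2,b)]]
    print(((a[0]+a[1])/2)[0].round(4),((a[2]+a[3])/2)[1].round(4),np.linalg.norm(a[0]-a[1]).round(4),np.linalg.norm(a[2]-a[3]).round(4))
C(229,312,63,146,.105);C(233,312,145,227,.072);C(238,301,None or 206,259,.006)
E
```

```text
0.5582 -0.0539 0.0535 0.0543
0.5657 -0.1208 0.0636 0.0696
0.5707 -0.1961 0.0696 0.0661
```

View pics/w6c.png

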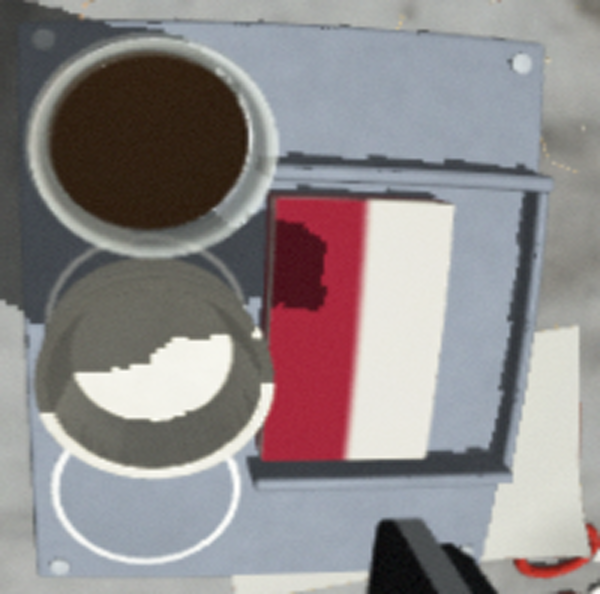

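Request:
play_rows(series=[[[0,0,0,0.5,0.1,-3,8.5],[0,0,0,0,0,-3,8.5],[0,0,0,0,0,-2.5,8.5],[0,0,0,0,0,0,8.5]]])

```text
time_s: 8.95
position: [0.5604, -0.1319, 0.0695]
eef_rot: [-0.706, 0.708, 0.022, -0.021]
force: [0.0, -0.2, -0.3]
grip_width: 0.997
```

```bash
python3 - <<'E'
from h import *
delta(.5645,-.1235,.034,4.1)
E
```

```text
s 1 rot [0.003 0.002 0.011] 0.7 j7 0.42
s -1 rot [ 3.00e-03 -5.00e-03 -3.13e+00] 179.4 j7 0.42
shift cm [ 0.41  0.84 -3.55] pos [ 0.5604 -0.1319  0.0695] t 8.95 F [ 0.  -0.2 -0.3] w 0.997
```

Request:
play_rows(series=[[[0,0,0.011,0.4,0.8,-0.5,8.5],[0,0,0,0,0,-1.2,8.5],[0,0,0,0,0,-1,8.5],[0,0,0,0,0,0,8.5]]])

```text
time_s: 9.45
position: [0.5657, -0.1245, 0.0433]
eef_rot: [-0.705, 0.708, 0.027, -0.023]
force: [0.1, -0.0, 0.1]
grip_width: 0.995
```

```bash
python3 - <<'E'
from h import *
delta(.5645,-.1235,.034,4.1)
E
```

```text
s 1 rot [0.004 0.005 0.001] 0.4 j7 0.43
s -1 rot [ 0.008 -0.006 -3.141] 180.0 j7 0.43
shift cm [-0.12  0.1  -0.93] pos [ 0.5657 -0.1245  0.0433] t 9.45 F [ 0.1 -0.   0.1] w 0.995
```

Request:
play_rows(series=[[[0,0,0,-0.1,0.1,-0.9,8.5],[0,0,0,0,0,0,8.5],[0,0,0,0,0,0,5],[0,0,0,0,0,0,5],[0,0,0,0,0,0,5],[0,0,0,0,0,0,5],[0,0,0,0,0,0,5]]])

```text
time_s: 10.32
position: [0.5652, -0.1237, 0.0348]
eef_rot: [-0.705, 0.708, 0.027, -0.023]
force: [0.7, 0.8, -0.9]
grip_width: 0.688
```

```bash
python3 - <<'E'
from h import *
delta(.5645,-.1235,.034,4.1)
p,d,m=grab('wrist'); save('w7.png',p)
E
```

```text
s 1 rot [0.004 0.007 0.001] 0.4 j7 0.44
s -1 rot [ 0.011 -0.006 -3.141] 179.9 j7 0.44
shift cm [-0.07  0.02 -0.08] pos [ 0.5652 -0.1237  0.0348] t 10.325 F [ 0.7  0.8 -0.9] w 0.688
```

View pics/w7.png

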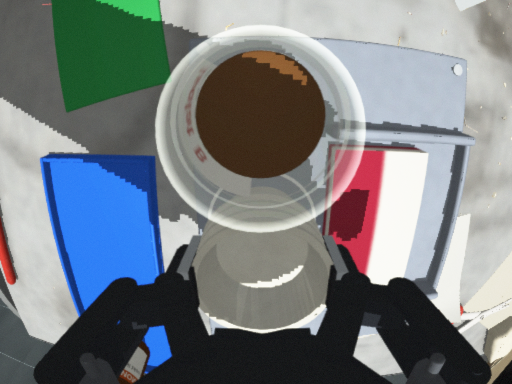

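Request:
play_rows(series=[[[0,0,0,0,0,1.5,5],[0,0,0,0,0,2,5],[0,0,0,0,0,2,5],[0,0,0,-2,-1.3,0.5,5],[0,0,0,-3,-2,0,5],[0,0,0,-3,-2,0,5],[0,0,0,-3,-2,0,5],[0,0,0,0,0,0,5]]])

```text
time_s: 11.38
position: [0.4537, -0.1996, 0.104]
eef_rot: [-0.705, 0.708, 0.029, -0.02]
force: [-0.2, 0.3, -0.6]
grip_width: 0.686
```

```bash
python3 - <<'E'
from h import *
delta(.4515,-.1985,.0322,4.1)
p,d,m=grab('top'); save('t8.png',cv2.resize(p[110:260,230:430],None,fx=4,fy=4))
E
```

```text
s 1 rot [0.004 0.013 0.002] 0.8 j7 0.51
s -1 rot [ 0.021 -0.006 -3.14 ] 179.9 j7 0.51
shift cm [-0.22  0.11 -7.18] pos [ 0.4537 -0.1996  0.104 ] t 11.375 F [-0.2  0.3 -0.6] w 0.686
```

View pics/t8.png

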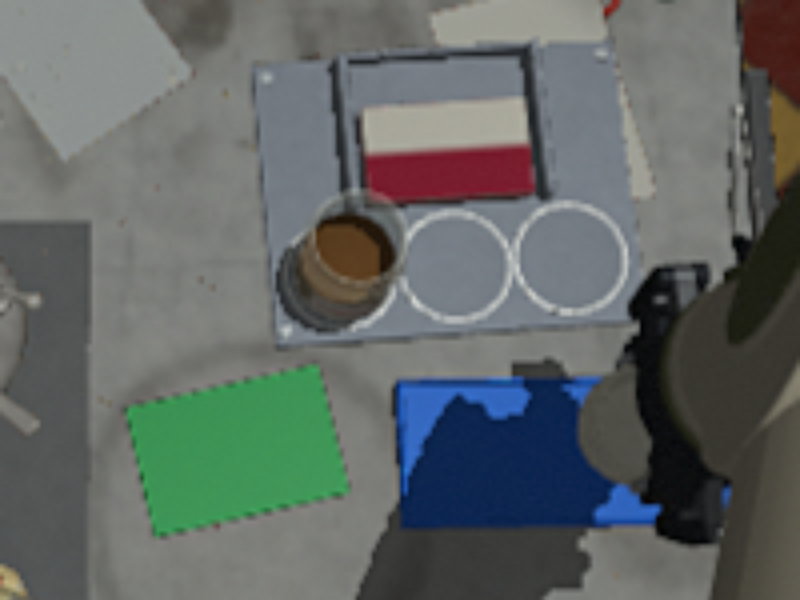

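```bash
python3 - <<'E'
from h import *
m=ctrl.camera_model('top')
im=cv2.imread('pics/t8.png')
def W(u,v,z=.006): return onz(m,230+(u+.5)/4-.5,110+(v+.5)/4-.5,z)[:2]
for n,(l,r,t,b) in {'R':(512,630,200,316),'M':(399,514,208,323)}.items():
    a=[W(l,(t+b)/2),W(r,(t+b)/2),W((l+r)/2,t),W((l+r)/2,b)]
    print(n,((a[2]+a[3])/2)[0].round(4),((a[0]+a[1])/2)[1].round(4),[np.linalg.norm(a[i]-a[i+1]).round(4) for i in (0,2)])
w=np.array([W(*q,.022) for q in [(362,106),(528,97),(536,193),(368,203)]]);print(w.mean(0))
E
```

```text
R 0.5692 -0.1936 [np.float64(0.0713), np.float64(0.0723)]
M 0.5645 -0.1242 [np.float64(0.0696), np.float64(0.0717)]
[ 0.63276463 -0.11874891]
```

Request:
play_rows(series=[[[0,0.006,0,-0.2,0,-2,5],[0,0,0,0,0,-2,5],[0,0,0,0,0,-1.5,5],[0,0,0,0,0,-0.4,5],[0,0,0,0,0,0,5]]])

```text
time_s: 12.05
position: [0.455, -0.1963, 0.0413]
eef_rot: [-0.705, 0.708, 0.029, -0.024]
force: [-0.2, 0.0, -0.9]
grip_width: 0.685
```

```bash
python3 - <<'E'
from h import *
delta(.4515,-.1985,.0322,4.1)
E
```

```text
s 1 rot [ 0.004  0.007 -0.004] 0.5 j7 0.58
s -1 rot [-0.011  0.007  3.137] 179.7 j7 0.58
shift cm [-0.35 -0.22 -0.91] pos [ 0.455  -0.1963  0.0413] t 12.05 F [-0.2  0.  -0.9] w 0.685
```

Request:
play_rows(series=[[[0,0,0,-0.35,-0.2,-0.5,5],[0,0,0,0,0,-0.2,5],[0,0,0,0,0,0,5]]])

```text
time_s: 12.42
position: [0.452, -0.1987, 0.0347]
eef_rot: [-0.705, 0.708, 0.03, -0.024]
force: [-0.6, -0.3, -0.6]
grip_width: 0.687
```

Request:
play_rows(series=[[[0,0,0,0,0,-0.15,5],[0,0,0,0,0,0,5]]])

```text
time_s: 12.68
position: [0.4523, -0.1987, 0.0335]
eef_rot: [-0.705, 0.708, 0.03, -0.024]
force: [-0.2, -1.2, -0.4]
grip_width: 0.687
```

Gripping left TCP 0.0348 with the base at 0.006, so the tray floor is met at about 0.0318.

Request:
play_rows(series=[[[0,0,0,0,0,-0.12,5],[0,0,0,0,0,-0.06,5],[0,0,0,0,0,0,5]]])

```text
time_s: 13.05
position: [0.4524, -0.1987, 0.0316]
eef_rot: [-0.705, 0.708, 0.03, -0.024]
force: [-0.2, 0.0, -1.0]
grip_width: 0.688
```

Request:
play_rows(series=[[[0,0,0,0,0,0,6.4],[0,0,0,0,0,0,7],[0,0,0,0,0,0,8.5],[0,0,0,0,0,0,8.5],[0,0,0,0,0,0,8.5]]])

```text
time_s: 13.68
position: [0.4526, -0.1987, 0.0318]
eef_rot: [-0.705, 0.708, 0.03, -0.023]
force: [-0.2, 1.1, 0.4]
grip_width: 0.996
```

```bash
python3 - <<'E'
from h import *
delta(.5595,-.054,.045,4.1)
E
```

```text
s 1 rot [ 0.004  0.01  -0.005] 0.7 j7 0.6
s -1 rot [-0.016  0.007  3.137] 179.7 j7 0.6
shift cm [10.69 14.47  1.32] pos [ 0.4526 -0.1987  0.0318] t 13.675 F [-0.2  1.1  0.4] w 0.996
```

Request:
play_rows(series=[[[0,0,0,0,0,4,8.5],[0,0,0,0,0,4.5,8.5],[0,0,0,0,0,3.5,8.5],[0.004,0.01,-0.005,2.1,2.8,0,8.5],[0,0,0,2.8,3.8,0,8.5],[0,0,0,2.8,3.8,0,8.5],[0,0,0,2.8,3.8,0,8.5],[0,0,0,0,0,0,8.5]]])

```text
time_s: 14.68
position: [0.5596, -0.0522, 0.1565]
eef_rot: [0.707, -0.706, -0.025, 0.024]
force: [-0.4, -0.6, -0.6]
grip_width: 0.995
```

```bash
python3 - <<'E'
from h import *
delta(.5595,-.054,.045,4.1)
E
```

```text
s 1 rot [-0.001  0.002  0.003] 0.2 j7 0.21
s -1 rot [ 3.000e-03  2.000e-03 -3.139e+00] 179.8 j7 0.21
shift cm [-1.000e-02 -1.800e-01 -1.115e+01] pos [ 0.5596 -0.0522  0.1565] t 14.675 F [-0.4 -0.6 -0.6] w 0.995
```

Request:
play_rows(series=[[[0,0,0,0,-0.1,-2.5,8.5],[0,0,0,0,0,-2.5,8.5],[0,0,0,0,0,0,8.5]]])

```text
time_s: 15.05
position: [0.5591, -0.0546, 0.1055]
eef_rot: [0.707, -0.707, -0.025, 0.023]
force: [0.6, -0.1, 1.4]
grip_width: 0.996
```

```bash
python3 - <<'E'
from h import *
delta(.5595,-.054,.045,4.1)
p,d,m=grab('wrist'); save('w9.png',p)
E
```

```text
s 1 rot [-0.     0.002  0.004] 0.2 j7 0.25
s -1 rot [ 3.000e-03  0.000e+00 -3.138e+00] 179.8 j7 0.25
shift cm [ 0.04  0.06 -6.05] pos [ 0.5591 -0.0546  0.1055] t 15.05 F [ 0.6 -0.1  1.4] w 0.996
```

View pics/w9.png

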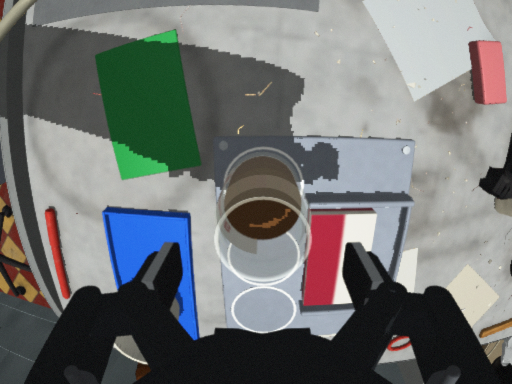

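Request:
play_rows(series=[[[0,0,0,0,0,-2,8.5],[0,0,0,0,0,-2,8.5],[0,0,0,0,0,-0.8,8.5],[0,0,0,0,0,0,8.5]]])

```text
time_s: 15.6
position: [0.5624, -0.0563, 0.0629]
eef_rot: [0.707, -0.707, -0.027, 0.02]
force: [0.2, 0.5, 0.4]
grip_width: 0.997
```

```bash
python3 - <<'E'
from h import *
delta(.5597,-.054,.045,4.1)
E
```

```text
s 1 rot [-0.001  0.01   0.006] 0.7 j7 0.28
s -1 rot [ 1.600e-02  1.000e-03 -3.136e+00] 179.7 j7 0.28
shift cm [-0.27  0.23 -1.79] pos [ 0.5624 -0.0563  0.0629] t 15.6 F [0.2 0.5 0.4] w 0.997
```

Request:
play_rows(series=[[[0,0.01,0.006,-0.27,0.2,-1,8.5],[0,0,0,0,0,-0.6,8.5],[0,0,0,0,0,0,8.5],[0,0,0,0,0,0,5],[0,0,0,0,0,0,5],[0,0,0,0,0,0,5],[0,0,0,0,0,0,5],[0,0,0,0,0,0,5]]])

```text
time_s: 16.6
position: [0.5606, -0.0542, 0.0481]
eef_rot: [0.707, -0.706, -0.026, 0.025]
force: [0.0, 1.0, -0.5]
grip_width: 0.705
```

```bash
python3 - <<'E'
from h import *
delta(.4512,-.1265,.045,4.1)
E
```

```text
s 1 rot [-0.001  0.002 -0.001] 0.2 j7 0.29
s -1 rot [-4.000e-03 -2.000e-03  3.141e+00] 180.0 j7 0.29
shift cm [-10.94  -7.23  -0.31] pos [ 0.5606 -0.0542  0.0481] t 16.6 F [ 0.   1.  -0.5] w 0.705
```

Request:
play_rows(series=[[[0,0,0,0,0,2,5],[0,0,0,0,0,2.5,5],[0,0,0,0,0,2.5,5],[0,0,0,-2,-1.2,0,5],[0,0,0,-3,-2,0,5],[0,0,0,-3,-2,0,5],[0,0,0,-3,-2,0,5],[0,0,0,0,0,0,5]]])

```text
time_s: 17.6
position: [0.4454, -0.1278, 0.1178]
eef_rot: [0.707, -0.706, -0.025, 0.026]
force: [1.6, 0.7, -2.0]
grip_width: 0.702
```

```bash
python3 - <<'E'
from h import *
delta(.4505,-.1265,.0455,4.1)
p,d,m=grab('top'); np.savez('t10.npz',p=p,d=d,**m); save('t10.png',cv2.resize(p[110:260,230:430],None,fx=4,fy=4))
p,d,m=grab('scene'); save('s10.png',p[180:330,200:400].repeat(4,0).repeat(4,1))
E
```

```text
s 1 rot [-0.001 -0.001 -0.001] 0.1 j7 0.31
s -1 rot [ 2.00e-03 -1.00e-03  3.14e+00] 179.9 j7 0.31
shift cm [ 0.51  0.13 -7.23] pos [ 0.4454 -0.1278  0.1178] t 17.6 F [ 1.6  0.7 -2. ] w 0.702
```

View pics/t10.png

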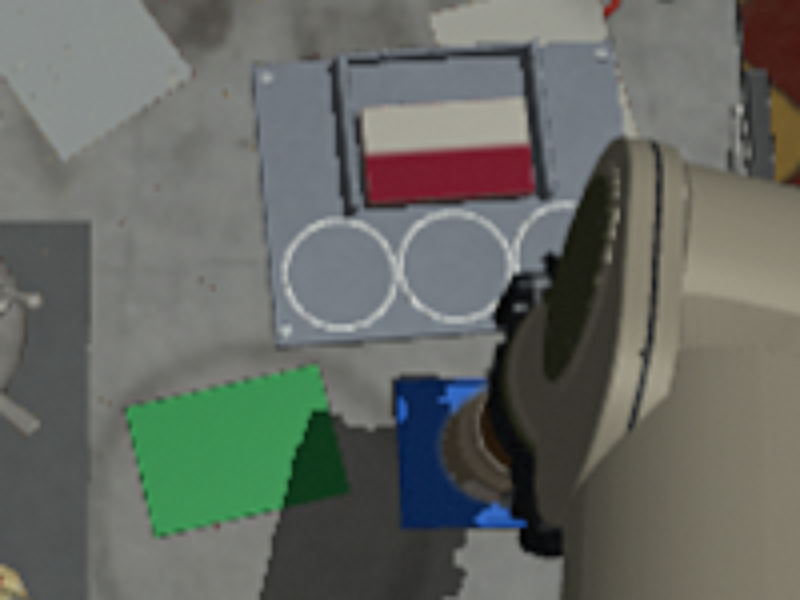

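View pics/s10.png

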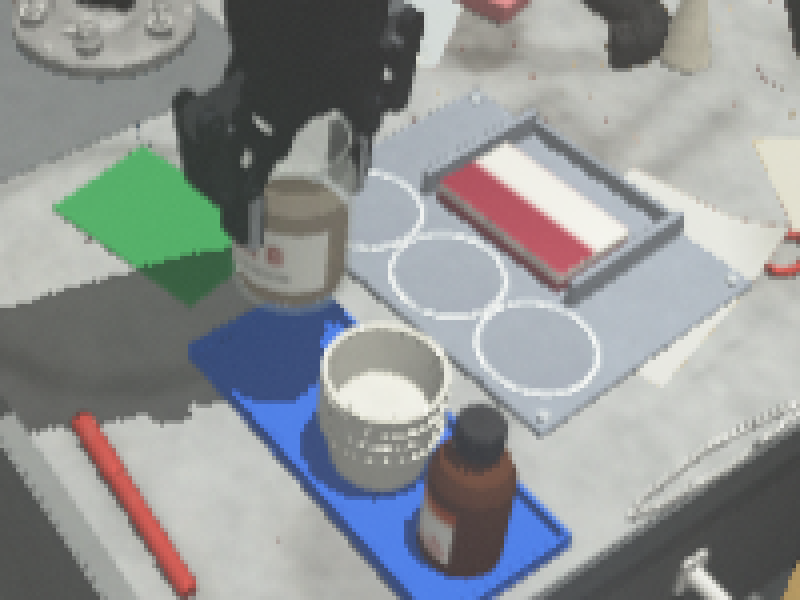

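Request:
play_rows(series=[[[0,0,0,0.5,0.1,-1.5,5],[0,0,0,0,0,-1.5,5],[0,0,0,0,0,-1.5,5],[0,0,0,0,0,-1,5],[0,0,0,0,0,0,5]]])

```text
time_s: 18.32
position: [0.4535, -0.1235, 0.0576]
eef_rot: [-0.706, 0.707, 0.027, -0.029]
force: [-0.0, -0.5, -1.9]
grip_width: 0.703
```

```bash
python3 - <<'E'
from h import *
delta(.4505,-.1265,.0455,4.1)
m=ctrl.camera_model('top')
def W(u,v,z=.006): return onz(m,230+(u+.5)/4-.5,110+(v+.5)/4-.5,z)[:2]
for n,(l,r,t,b) in {'L':(282,400,217,332),'M':(399,514,208,323)}.items():
    a=[W(l,(t+b)/2),W(r,(t+b)/2),W((l+r)/2,t),W((l+r)/2,b)]
    print(n,((a[2]+a[3])/2)[0].round(4),((a[0]+a[1])/2)[1].round(4))
E
```

```text
s 1 rot [ 0.001 -0.003 -0.008] 0.5 j7 0.38
s -1 rot [5.000e-03 2.000e-03 3.134e+00] 179.6 j7 0.38
shift cm [-0.3  -0.3  -1.21] pos [ 0.4535 -0.1235  0.0576] t 18.325 F [-0.  -0.5 -1.9] w 0.703
L 0.5589 -0.054
M 0.5645 -0.1242
```

Request:
play_rows(series=[[[0,0,0,-0.3,-0.3,-0.5,5],[0,0,0,0,0,-0.4,5],[0,0,0,0,0,-0.1,5],[0,0,0,0,0,0,5]]])

```text
time_s: 18.82
position: [0.4509, -0.1271, 0.0478]
eef_rot: [-0.706, 0.707, 0.027, -0.028]
force: [-0.2, -0.5, -2.7]
grip_width: 0.704
```

Request:
play_rows(series=[[[0,0,0,0,0,-0.15,5],[0,0,0,0,0,-0.12,5],[0,0,0,0,0,0,5]]])

```text
time_s: 19.2
position: [0.4513, -0.1269, 0.0452]
eef_rot: [-0.706, 0.707, 0.028, -0.028]
force: [0.0, -0.5, -2.1]
grip_width: 0.702
```

Request:
play_rows(series=[[[0,0,0,0,0,-0.1,5],[0,0,0,0,0,0,5]]])

```text
time_s: 19.45
position: [0.4516, -0.1271, 0.0452]
eef_rot: [-0.706, 0.707, 0.028, -0.028]
force: [-1.2, -0.4, -2.6]
grip_width: 0.704
```

Request:
play_rows(series=[[[0,0,0,0,0,0,6.6],[0,0,0,0,0,0,7.2],[0,0,0,0,0,0,8.5],[0,0,0,0,0,0,8.5],[0,0,0,0,0,0,8.5],[0,0,0,0,0,2,8.5],[0,0,0,0,0,2,8.5],[0,0,0,0,0,4,8.5],[0,0,0,0,0,0,8.5]]])

```text
time_s: 20.58
position: [0.4517, -0.1273, 0.1275]
eef_rot: [-0.706, 0.707, 0.028, -0.028]
force: [0.3, 0.2, -1.0]
grip_width: 0.998
```

```bash
python3 - <<'E'
from h import *
delta(.6327,-.1187,.10,4.0)
p,d,m=grab('scene'); save('s11.png',p[180:330,200:400].repeat(4,0).repeat(4,1))
E
```

```text
s 1 rot [ 0.001 -0.    -0.009] 0.5 j7 0.31
s -1 rot [0.000e+00 1.000e-03 3.133e+00] 179.5 j7 0.31
shift cm [18.1   0.86 -2.75] pos [ 0.4517 -0.1273  0.1275] t 20.575 F [ 0.3  0.2 -1. ] w 0.998
```

View pics/s11.png

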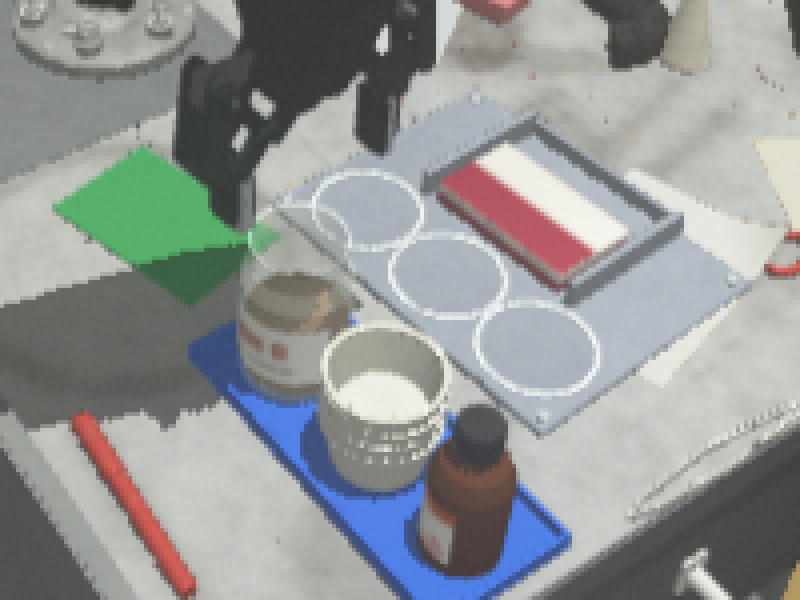

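Request:
play_rows(series=[[[0,0,0,0,0,1,8.5],[0,0,-0.009,4,0.2,0,8.5],[0,0,0,4.5,0.2,0,8.5],[0,0,0,4.5,0.2,0,8.5],[0,0,0,4,0.2,0,8.5],[0,0,0,0,0,0,8.5]]])

```text
time_s: 21.38
position: [0.6238, -0.1173, 0.1328]
eef_rot: [0.707, -0.706, -0.022, 0.028]
force: [-0.3, 0.2, -0.1]
grip_width: 0.992
```

```bash
python3 - <<'E'
from h import *
delta(.6327,-.1187,.05,4.0)
p,d,m=grab('wrist'); np.savez('w12.npz',p=p,d=d,**m); save('w12.png',p)
E
```

```text
s 1 rot [-0.001 -0.009 -0.001] 0.5 j7 0.4
s -1 rot [ 1.400e-02 -1.000e-03  3.141e+00] 179.9 j7 0.4
shift cm [ 0.89 -0.14 -8.28] pos [ 0.6238 -0.1173  0.1328] t 21.375 F [-0.3  0.2 -0.1] w 0.992
```

View pics/w12.png

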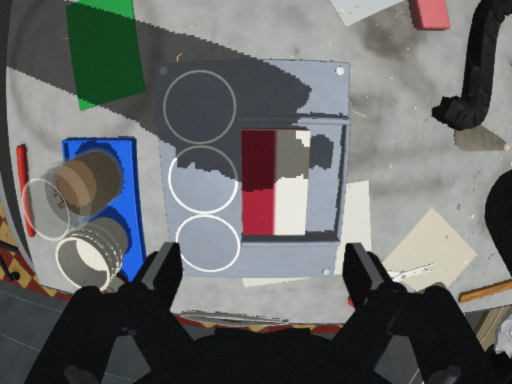

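```bash
python3 - <<'E'
from h import *
m=dict(np.load('w12.npz'))
w=np.array([wonz(m,*q,.022)[:2] for q in [(242,129),(309,129),(308,235),(242,236)]]);print(w.round(4),w.mean(0))
E
```

```text
[[ 0.6015 -0.0702]
 [ 0.6587 -0.0657]
 [ 0.6697 -0.1662]
 [ 0.6065 -0.1718]] [ 0.63409231 -0.11847681]
```

Request:
play_rows(series=[[[0,-0.009,0,0.8,-0.1,-2,7.8],[0,0,0,0,0,-2.5,7.8],[0,0,0,0,0,-2.5,7.8],[0,0,0,0,0,0,7.8]]])

```text
time_s: 21.92
position: [0.6269, -0.1203, 0.0613]
eef_rot: [0.707, -0.706, -0.023, 0.025]
force: [-0.8, 0.2, 0.4]
grip_width: 0.916
```

```bash
python3 - <<'E'
from h import *
delta(.6327,-.1187,.010,4.0)
E
```

```text
s 1 rot [-0.001 -0.003  0.003] 0.3 j7 0.43
s -1 rot [-5.000e-03  2.000e-03 -3.139e+00] 179.8 j7 0.43
shift cm [ 0.58  0.16 -5.13] pos [ 0.6269 -0.1203  0.0613] t 21.925 F [-0.8  0.2  0.4] w 0.916
```

Request:
play_rows(series=[[[0,0,0.003,0.6,0.15,-1.5,7.8],[0,0,0,0,0,-1,7.8],[0,0,0,0,0,0,7.8]]])

```text
time_s: 22.3
position: [0.6338, -0.119, 0.0369]
eef_rot: [0.707, -0.706, -0.024, 0.025]
force: [-0.9, 0.3, 0.9]
grip_width: 0.912
```

```bash
python3 - <<'E'
from h import *
delta(.6327,-.1187,.010,4.0)
p,d,m=grab('wrist'); save('w13.png',p)
p,d,m=grab('scene'); save('s13.png',p[180:330,200:400].repeat(4,0).repeat(4,1))
E
```

```text
s 1 rot [-0.001 -0.001 -0.   ] 0.1 j7 0.44
s -1 rot [ 2.000e-03 -2.000e-03  3.142e+00] 180.0 j7 0.44
shift cm [-0.11  0.03 -2.69] pos [ 0.6338 -0.119   0.0369] t 22.3 F [-0.9  0.3  0.9] w 0.912
```

View pics/w13.png

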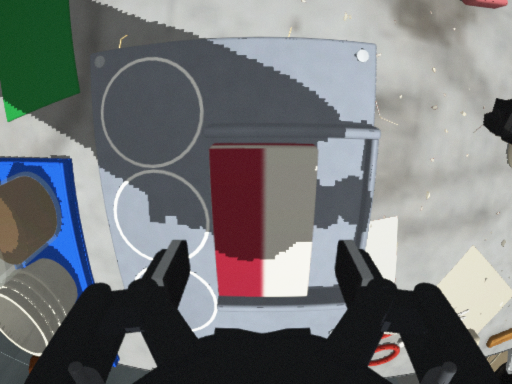

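View pics/s13.png

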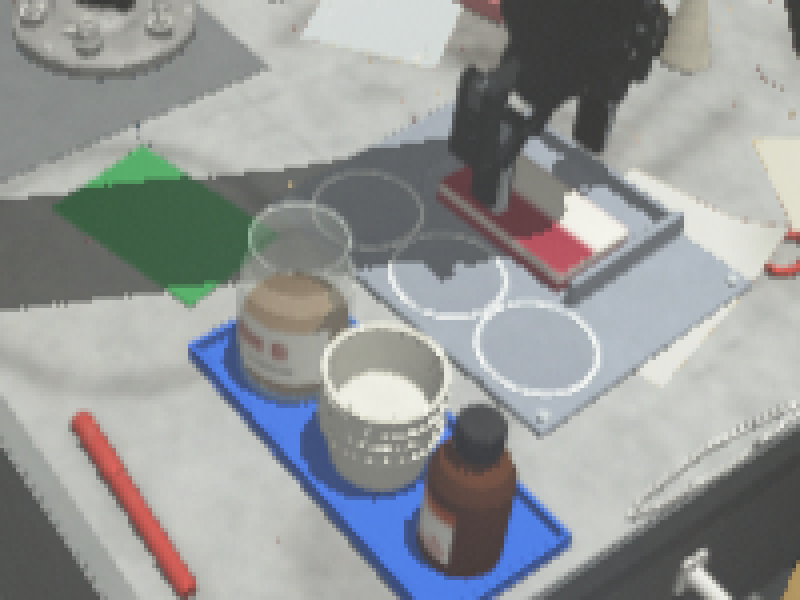

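Request:
play_rows(series=[[[0,0,0,-0.1,0,-1,7.8],[0,0,0,0,0,-0.9,7.8],[0,0,0,0,0,0,7.8]]])

```text
time_s: 22.78
position: [0.6333, -0.119, 0.0179]
eef_rot: [0.707, -0.706, -0.025, 0.024]
force: [0.2, 0.0, -0.2]
grip_width: 0.911
```

```bash
python3 - <<'E'
from h import *
delta(.6327,-.1187,.010,4.0)
E
```

```text
s 1 rot [-0.001  0.001  0.   ] 0.1 j7 0.45
s -1 rot [ 1.000e-03  2.000e-03 -3.142e+00] 180.0 j7 0.45
shift cm [-0.06  0.03 -0.79] pos [ 0.6333 -0.119   0.0179] t 22.775 F [ 0.2  0.  -0.2] w 0.911
```

Request:
play_rows(series=[[[0,0,0,0,0,-0.8,7.0],[0,0,0,0,0,0,7.0],[0,0,0,0,0,0,6.6],[0,0,0,0,0,0,6.6]]])

```text
time_s: 23.28
position: [0.6336, -0.1191, 0.0095]
eef_rot: [0.707, -0.706, -0.025, 0.024]
force: [0.1, 0.4, 0.3]
grip_width: 0.775
```

```bash
python3 - <<'E'
from h import *
delta(.6327,-.1187,.010,4.0)
p,d,m=grab('scene'); P=pts(m,d); save('s14.png',p[180:270,290:390].repeat(6,0).repeat(6,1))
for v in range(220,246): print(v,[int(1000*P[v,u,2]) for u in range(314,332)])
E
```

```text
s 1 rot [-0.001  0.001  0.   ] 0.1 j7 0.46
s -1 rot [ 2.000e-03  2.000e-03 -3.142e+00] 180.0 j7 0.46
shift cm [-0.09  0.04  0.05] pos [ 0.6336 -0.1191  0.0095] t 23.275 F [0.1 0.4 0.3] w 0.775
220 [91, 91, 94, 96, 99, 100, 104, 102, 99, 99, 97, 77, 81, 81, 80, 86, 86, 87]
221 [87, 89, 90, 92, 95, 96, 99, 99, 97, 96, 92, 21, 21, 80, 80, 81, 83, 85]
222 [84, 85, 87, 91, 92, 94, 97, 96, 95, 92, 20, 21, 18, 78, 80, 81, 81, 83]
223 [78, 77, 84, 87, 91, 90, 95, 94, 90, 88, 20, 20, 20, 75, 76, 80, 78, 79]
224 [75, 73, 72, 85, 87, 85, 90, 91, 88, 85, 20, 20, 20, 73, 74, 74, 72, 70]
225 [72, 71, 70, 73, 84, 85, 87, 87, 84, 82, 66, 22, 70, 73, 73, 71, 68, 19]
226 [69, 70, 72, 70, 70, 83, 83, 83, 82, 82, 66, 64, 71, 71, 69, 67, 65, 19]
227 [66, 69, 71, 69, 71, 79, 83, 80, 78, 76, 68, 66, 66, 67, 65, 63, 19, 21]
228 [64, 65, 68, 69, 70, 78, 78, 77, 73, 72, 64, 66, 66, 64, 63, 18, 20, 21]
229 [20, 64, 67, 69, 69, 74, 75, 73, 71, 68, 64, 62, 62, 60, 60, 21, 20, 19]
230 [17, 21, 63, 65, 67, 72, 70, 71, 71, 65, 62, 62, 61, 61, 20, 21, 20, 19]
231 [13, 15, 18, 62, 66, 66, 69, 68, 66, 55, 53, 58, 55, 
[... 303 characters left out ...]
8, 22, 19, 21, 19]
236 [5, 4, 5, 5, 32, 32, 34, 37, 38, 37, 36, 35, 38, 32, 20, 20, 20, 19]
237 [6, 5, 6, 3, 28, 27, 29, 34, 35, 35, 31, 32, 33, 31, 21, 19, 19, 20]
238 [6, 5, 4, 3, 20, 25, 25, 30, 31, 29, 29, 32, 30, 27, 21, 19, 19, 19]
239 [3, 5, 6, 3, 2, 3, 22, 29, 28, 26, 25, 28, 27, 21, 21, 21, 19, 21]
240 [5, 5, 5, 6, 5, 4, 4, 23, 24, 23, 25, 26, 20, 15, 18, 19, 19, 21]
241 [5, 4, 3, 4, 5, 5, 5, 5, 23, 20, 19, 21, 19, 14, 17, 19, 19, 20]
242 [5, 3, 4, 5, 5, 4, 5, 5, 5, 15, 16, 8, 11, 10, 14, 17, 17, 20]
243 [4, 4, 4, 3, 4, 6, 4, 6, 2, 2, 4, 2, 5, 7, 14, 13, 14, 18]
244 [6, 3, 4, 2, 5, 5, 6, 6, 2, 3, 4, 5, 5, 6, 8, 11, 12, 12]
245 [6, 3, 3, 5, 6, 6, 5, 5, 5, 6, 4, 4, 7, 3, 1, 7, 11, 10]
```

View pics/s14.png

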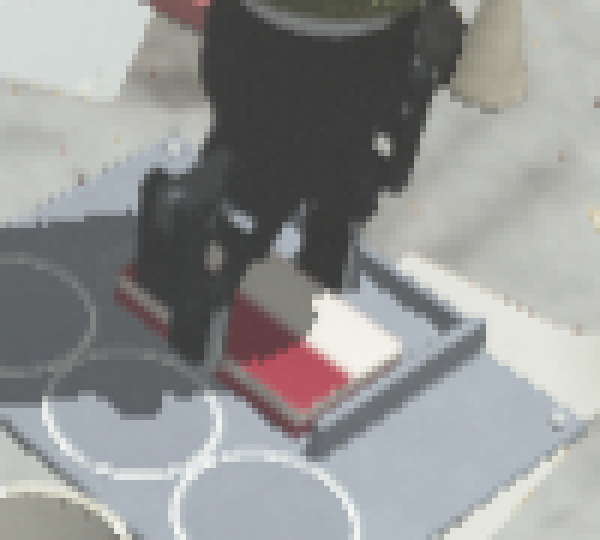

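Request:
play_rows(series=[[[0,0,0,-0.1,0,-0.3,6.8],[0,0,0,0,0,-0.2,6.8],[0,0,0,0,0,0,6.8]]])

```text
time_s: 23.7
position: [0.6326, -0.1192, 0.0044]
eef_rot: [0.707, -0.706, -0.025, 0.024]
force: [-1.1, 1.1, 0.2]
grip_width: 0.795
```

Request:
play_rows(series=[[[0,0,0,0,0,0,5],[0,0,0,0,0,0,5],[0,0,0,0,0,0,5],[0,0,0,0,0,0,5]]])

```text
time_s: 24.2
position: [0.6329, -0.1193, 0.005]
eef_rot: [0.707, -0.706, -0.025, 0.024]
force: [-0.5, -0.2, 1.1]
grip_width: 0.681
```

```bash
python3 - <<'E'
from h import *
delta(.6327,-.1187,.010,4.0)
p,d,m=grab('wrist'); save('w15.png',p)
E
```

```text
s 1 rot [-0.001  0.002  0.   ] 0.1 j7 0.46
s -1 rot [ 4.000e-03  2.000e-03 -3.142e+00] 180.0 j7 0.46
shift cm [-0.02  0.06  0.5 ] pos [ 0.6329 -0.1193  0.005 ] t 24.2 F [-0.5 -0.2  1.1] w 0.681
```

View pics/w15.png

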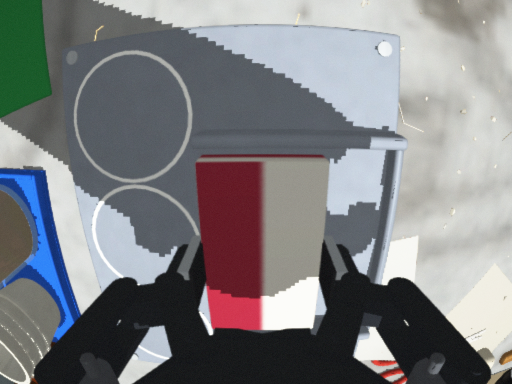

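Request:
play_rows(series=[[[0,0,0,0,0,1,5],[0,0,0,0,0,2,5],[0,0,0,0,0,3,5],[0,0,0,0,0,3,5],[0,0,0,0,0,0,5]]])

```text
time_s: 24.88
position: [0.633, -0.1197, 0.1022]
eef_rot: [0.707, -0.706, -0.026, 0.023]
force: [1.1, -0.7, -2.0]
grip_width: 0.684
```

Request:
play_rows(series=[[[0,0,0.02,-2,1.8,0.5,5],[0,0,0.03,-3,2.4,0,5],[0,0,0.03,-3.5,2.4,0,5],[0,0,0.03,-3.5,2.4,0,5],[0,0,0.03,-3.3,2.2,0,5],[0,0,0.015,-2,1.4,0,5],[0,0,0,0,0,0,5]]])

```text
time_s: 25.75
position: [0.4522, 0.0094, 0.1059]
eef_rot: [0.703, -0.702, -0.082, 0.08]
force: [-0.2, 0.3, -1.3]
grip_width: 0.685
```

```bash
python3 - <<'E'
from h import *
delta(.452,.0095,.002,13.0)
p,d,m=grab('wrist'); save('w16.png',p)
E
```

```text
s 1 rot [-0.002  0.002 -0.003] 0.2 j7 0.15
s -1 rot [-4.000e-03 -3.000e-03  3.138e+00] 179.8 j7 0.15
shift cm [-2.000e-02  1.000e-02 -1.039e+01] pos [0.4522 0.0094 0.1059] t 25.75 F [-0.2  0.3 -1.3] w 0.685
```

View pics/w16.png

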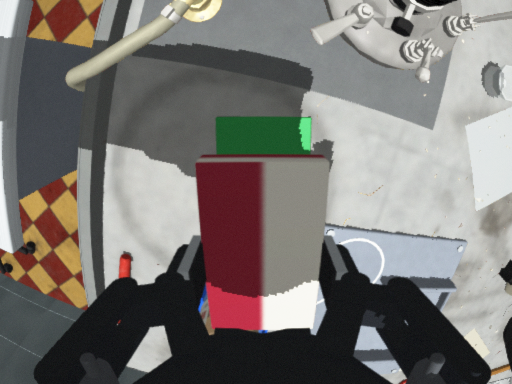

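Held flat and aligned with the mat. Lowering.

Request:
play_rows(series=[[[0,0,0,0,0,-2,5],[0,0,0,0,0,-2,5],[0,0,0,0,0,-2,5],[0,0,0,0,0,-1.5,5],[0,0,0,0,0,0,5]]])

```text
time_s: 26.42
position: [0.4566, 0.0053, 0.0293]
eef_rot: [-0.702, 0.703, 0.081, -0.077]
force: [0.1, -0.1, -0.9]
grip_width: 0.68
```

```bash
python3 - <<'E'
from h import *
delta(.452,.0095,.002,13.0)
E
```

```text
s 1 rot [0.001 0.006 0.003] 0.4 j7 0.25
s -1 rot [ 9.000e-03 -1.000e-03 -3.139e+00] 179.8 j7 0.25
shift cm [-0.46  0.42 -2.73] pos [0.4566 0.0053 0.0293] t 26.425 F [ 0.1 -0.1 -0.9] w 0.68
```

Request:
play_rows(series=[[[0,0.004,0.003,-0.46,0.42,-0.8,5],[0,0,0,0,0,-0.8,5],[0,0,0,0,0,-0.3,5],[0,0,0,0,0,0,5]]])

```text
time_s: 26.92
position: [0.4529, 0.0099, 0.0102]
eef_rot: [-0.702, 0.703, 0.081, -0.079]
force: [-0.6, -0.0, -0.8]
grip_width: 0.685
```

```bash
python3 - <<'E'
from h import *
delta(.452,.0095,.002,13.0)
E
```

```text
s 1 rot [ 0.     0.004 -0.   ] 0.2 j7 0.26
s -1 rot [-0.006  0.     3.141] 180.0 j7 0.26
shift cm [-0.09 -0.04 -0.82] pos [0.4529 0.0099 0.0102] t 26.925 F [-0.6 -0.  -0.8] w 0.685
```

Request:
play_rows(series=[[[0,0,0,-0.1,0,-0.4,5],[0,0,0,0,0,-0.2,5],[0,0,0,0,0,0,5]]])

```text
time_s: 27.3
position: [0.4522, 0.01, 0.0042]
eef_rot: [-0.702, 0.703, 0.082, -0.078]
force: [-0.3, -0.7, -0.7]
grip_width: 0.683
```

```bash
python3 - <<'E'
from h import *
delta(.452,.0095,.002,13.0)
p,d,m=grab('wrist'); save('w17.png',p)
p,d,m=grab('top'); save('t17.png',cv2.resize(p[180:260,230:330],None,fx=6,fy=6)); P=pts(m,d)
hs=cv2.cvtColor(p,cv2.COLOR_RGB2HSV); print()
E
```

```text
s 1 rot [-0.     0.004  0.   ] 0.3 j7 0.27
s -1 rot [ 0.007  0.    -3.142] 180.0 j7 0.27
shift cm [-0.02 -0.05 -0.22] pos [0.4522 0.01   0.0042] t 27.3 F [-0.3 -0.7 -0.7] w 0.683
```

View pics/w17.png

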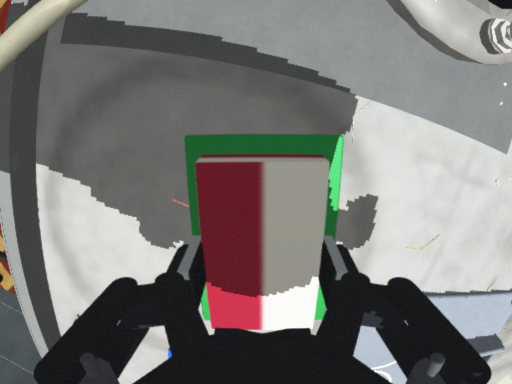

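View pics/t17.png

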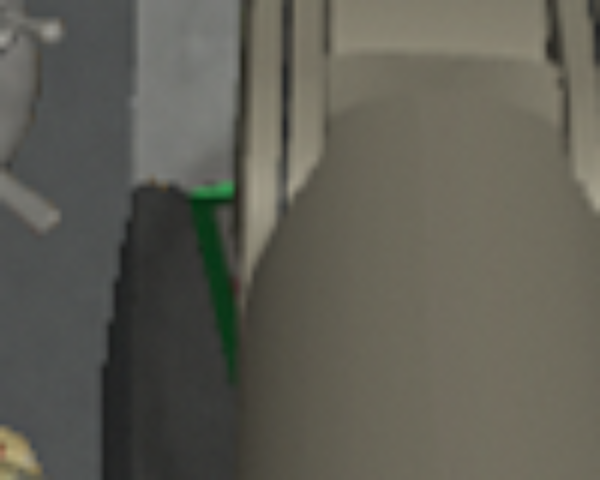

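```bash
python3 - <<'E'
from h import *
m=ctrl.camera_model('wrist')
a=np.radians(13);ex=np.array([np.cos(a),np.sin(a)]);ey=np.array([-np.sin(a),np.cos(a)]);c=np.array([.452,.0098])
for n,q,z in [('matL',(186,136),.003),('matR',(343,136),.003),('waxL',(196,158),.0205),('waxR',(329,158),.0205),('wL2',(208,326),.0205),('wR2',(317,326),.0205)]:
    w=wonz(m,*q,z)[:2]-c; print(n,(w@ex).round(4),(w@ey).round(4))
E
```

```text
matL -0.0383 0.0595
matR 0.0397 0.0595
waxL -0.0298 0.0522
waxR 0.0288 0.0521
wL2 -0.0325 -0.0473
wR2 0.0316 -0.0477
```

Request:
play_rows(series=[[[0,0,0,0,0,-0.12,5],[0,0,0,0,0,-0.06,5],[0,0,0,0,0,0,5]]])

```text
time_s: 27.78
position: [0.4524, 0.01, 0.0026]
eef_rot: [-0.702, 0.703, 0.082, -0.078]
force: [0.0, -0.3, -1.4]
grip_width: 0.683
```

Request:
play_rows(series=[[[0,0,0,0,0,0.25,5],[0,0,0,0.1,-0.2,0,5],[0,0,0,0,0,0,5]]])

```text
time_s: 28.15
position: [0.4536, 0.0079, 0.0054]
eef_rot: [-0.703, 0.703, 0.082, -0.078]
force: [-0.1, 0.3, -2.2]
grip_width: 0.686
```

Request:
play_rows(series=[[[0,0,0,0,0,-0.2,5],[0,0,0,0,0,-0.1,5],[0,0,0,0,0,0,5]]])

```text
time_s: 28.52
position: [0.4535, 0.0078, 0.0021]
eef_rot: [-0.703, 0.703, 0.082, -0.078]
force: [0.3, -0.1, -0.9]
grip_width: 0.684
```

Request:
play_rows(series=[[[0,0,0,0,0,0,6.3],[0,0,0,0,0,0,6.8],[0,0,0,0,0,0,8],[0,0,0,0,0,0,8],[0,0,0,0,0,1.5,8],[0,0,0,0,0,3,8.5],[0,0,0,0,0,4,8.5],[0,0,0,0,0,4,8.5],[0,0,0,0,0,0,8.5]]])

```text
time_s: 29.65
position: [0.4538, 0.0067, 0.135]
eef_rot: [-0.702, 0.703, 0.082, -0.077]
force: [0.4, -0.1, -1.4]
grip_width: 0.995
```

```bash
python3 - <<'E'
from h import *
delta(.4512,-.127,.047,4.1)
p,d,m=grab('wrist');np.savez('w18.npz',p=p,d=d,**m); save('w18.png',p)
E
```

```text
s 1 rot [ 0.001  0.008 -0.153] 8.8 j7 0.12
s -1 rot [-1.100e-02  1.000e-03  2.988e+00] 171.2 j7 0.12
shift cm [ -0.26 -13.37  -8.8 ] pos [0.4538 0.0067 0.135 ] t 29.65 F [ 0.4 -0.1 -1.4] w 0.995
```

View pics/w18.png

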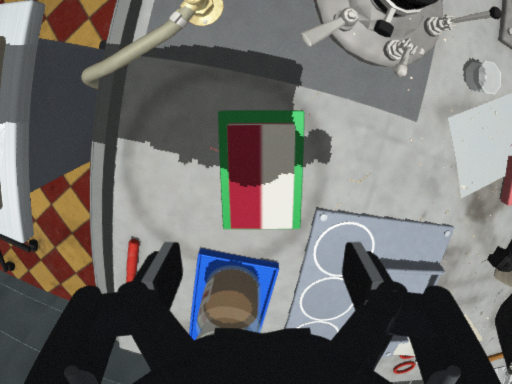

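```bash
python3 - <<'E'
from h import *
m=dict(np.load('w18.npz'))
save('w18c.png',cv2.resize(m['p'][100:240,205:315],None,fx=5,fy=4.2,interpolation=cv2.INTER_CUBIC))
hs=cv2.cvtColor(m['p'],cv2.COLOR_RGB2HSV).astype(int);H,S=hs[...,0],hs[...,1]
b=np.zeros(H.shape,bool);b[100:235,210:310]=1
def w(mask,z):
    mm=cv2.morphologyEx(mask.astype(np.uint8),cv2.MORPH_OPEN,np.ones((2,2)));v,u=np.nonzero(mm); return np.array([wonz(m,x,y,z)[:2]*1000 for x,y in zip(u,v)],np.float32)
print(cv2.minAreaRect(w((abs(H-62)<18)&(S>100)&b,.003)))
print(cv2.minAreaRect(w(((H<10)|(H>165))&(S>100)&b,.019)))
a=np.radians(13);ex=np.array([np.cos(a),np.sin(a)]);ey=np.array([-np.sin(a),np.cos(a)]);c=np.array([.452,.0098])
E
```

```text
((453.19677734375, 9.222679138183594), (79.29511260986328, 118.82697296142578), 13.024382591247559)
((438.37060546875, 4.256534576416016), (28.905506134033203, 98.90119934082031), 12.807042121887207)
```

View pics/w18c.png

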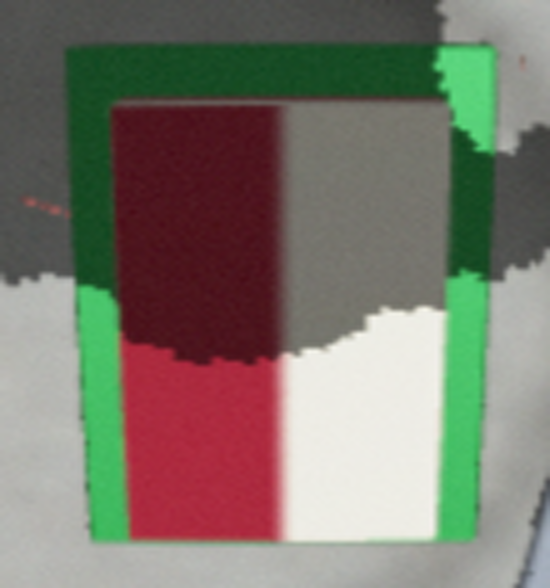

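Request:
play_rows(series=[[[0,0,-0.03,0,-2.5,1,8.5],[0,0,-0.04,0,-3.5,0,8.5],[0,0,-0.04,0,-3.5,0,8.5],[0,0,-0.04,0,-3.2,0,8.5],[0,0,0,0,0,0,8.5]]])

```text
time_s: 30.32
position: [0.4494, -0.1288, 0.1426]
eef_rot: [-0.706, 0.708, 0.023, -0.023]
force: [-0.0, 0.3, 0.7]
grip_width: 0.992
```

```bash
python3 - <<'E'
from h import *
delta(.4512,-.127,.047,4.1)
p,d,m=grab('top'); np.savez('t19.npz',p=p,d=d,**m); save('t19.png',cv2.resize(p[130:260,230:430],None,fx=4,fy=4))
p,d,m=grab('wrist');save('w19.png',p)
E
```

```text
s 1 rot [0.003 0.001 0.007] 0.5 j7 0.28
s -1 rot [ 1.000e-03 -5.000e-03 -3.134e+00] 179.6 j7 0.28
shift cm [ 0.18  0.18 -9.56] pos [ 0.4494 -0.1288  0.1426] t 30.325 F [-0.   0.3  0.7] w 0.992
```

View pics/t19.png

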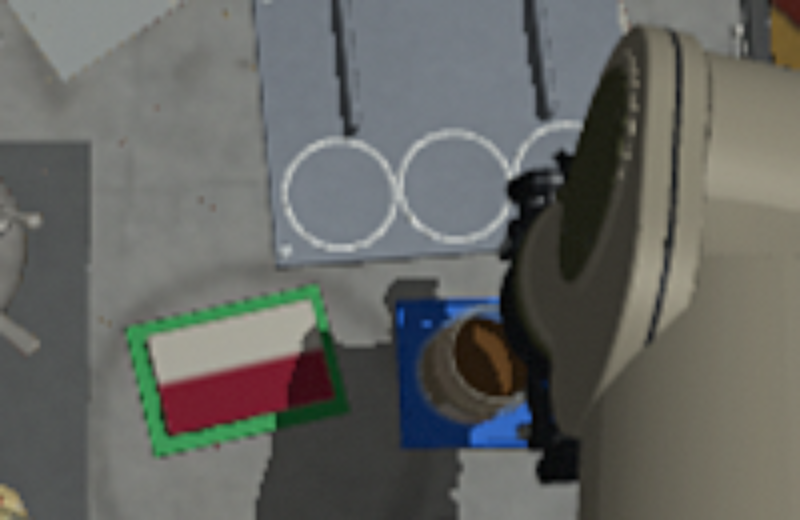

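View pics/w19.png

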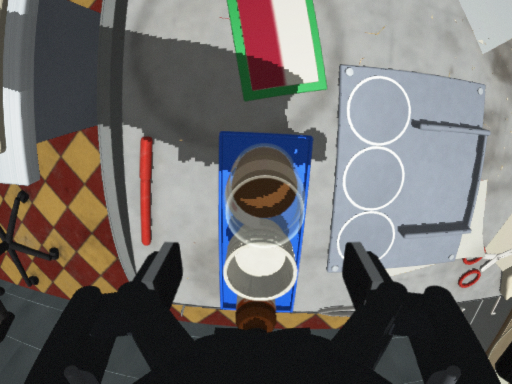

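Wax box is centred on the mat (top crop around (240,368)); the three still stand in the tray. Measuring box vs mat, then descending on the jar.

```bash
python3 - <<'E'
from h import *
m=dict(np.load('t19.npz'))
def W(u,v,z): return onz(m,230+(u+.5)/4-.5,130+(v+.5)/4-.5,z)[:2]
a=np.array([W(*q,.003) for q in [(127,328),(317,286),(348,412),(157,456)]]);b=np.array([W(*q,.019) for q in [(149,339),(314,301),(336,397),(170,436)]])
for w in (a,b): e=w[0]-w[1]; print(w.mean(0).round(4),np.degrees(np.arctan2(-e[0],e[1])).round(2),np.linalg.norm(e).round(4))
E
```

```text
[0.4517 0.0097] 12.7 0.1175
[0.4511 0.0076] 13.2 0.1005
```

Request:
play_rows(series=[[[0,0,0.007,0.18,0.15,-1.5,8.5],[0,0,0,0,0,-1.5,8.5],[0,0,0,0,0,0,8.5]]])

```text
time_s: 30.8
position: [0.4511, -0.1224, 0.1094]
eef_rot: [-0.706, 0.707, 0.028, -0.029]
force: [0.4, 0.0, 0.6]
grip_width: 0.999
```

```bash
python3 - <<'E'
from h import *
delta(.4512,-.127,.045,4.1)
E
```

```text
s 1 rot [ 0.002 -0.001 -0.008] 0.5 j7 0.33
s -1 rot [2.000e-03 3.000e-03 3.133e+00] 179.5 j7 0.33
shift cm [ 0.01 -0.46 -6.44] pos [ 0.4511 -0.1224  0.1094] t 30.8 F [0.4 0.  0.6] w 0.999
```

Request:
play_rows(series=[[[0,0,-0.004,0,-0.4,-1.5,8.5],[0,0,0,0,0,-2,8.5],[0,0,0,0,0,-1.5,8.5],[0,0,0,0,0,0,8.5]]])

```text
time_s: 31.3
position: [0.4509, -0.1268, 0.056]
eef_rot: [-0.706, 0.707, 0.026, -0.028]
force: [-0.3, -0.5, -1.0]
grip_width: 0.995
```

```bash
python3 - <<'E'
from h import *
delta(.4512,-.127,.045,4.1)
E
```

```text
s 1 rot [ 0.003 -0.002 -0.005] 0.3 j7 0.41
s -1 rot [3.000e-03 4.000e-03 3.137e+00] 179.7 j7 0.41
shift cm [ 0.03 -0.02 -1.1 ] pos [ 0.4509 -0.1268  0.056 ] t 31.3 F [-0.3 -0.5 -1. ] w 0.995
```

Request:
play_rows(series=[[[0,0,0,0,0,-0.9,8.5],[0,0,0,0,0,0,8.5],[0,0,0,0,0,0,5],[0,0,0,0,0,0,5],[0,0,0,0,0,0,5],[0,0,0,0,0,0,5],[0,0,0,0,0,0,5]]])

```text
time_s: 32.17
position: [0.4515, -0.1269, 0.0479]
eef_rot: [-0.706, 0.707, 0.027, -0.027]
force: [0.9, 0.4, -2.2]
grip_width: 0.703
```

```bash
python3 - <<'E'
from h import *
delta(.4512,-.127,.045,4.1)
E
```

```text
s 1 rot [ 0.002 -0.    -0.005] 0.3 j7 0.42
s -1 rot [0.000e+00 3.000e-03 3.137e+00] 179.7 j7 0.42
shift cm [-0.03 -0.01 -0.29] pos [ 0.4515 -0.1269  0.0479] t 32.175 F [ 0.9  0.4 -2.2] w 0.703
```

Request:
play_rows(series=[[[0,0,0,0,0,2,5],[0,0,0,0,0,2.5,5],[0,0,0,0,0,1.5,5],[0,0,0,2,1.3,0.5,5],[0,0,0,3,2,0,5],[0,0,0,3,2,0,5],[0,0,0,2.8,2,0,5],[0,0,0,0,0,0,5]]])

```text
time_s: 33.17
position: [0.5615, -0.0503, 0.1137]
eef_rot: [0.707, -0.707, -0.027, 0.028]
force: [-0.9, -0.6, -2.6]
grip_width: 0.702
```

```bash
python3 - <<'E'
from h import *
delta(.5597,-.054,.0512,4.1)
E
```

```text
s 1 rot [ 0.    -0.002 -0.005] 0.3 j7 0.28
s -1 rot [3.000e-03 0.000e+00 3.136e+00] 179.7 j7 0.28
shift cm [-0.18 -0.37 -6.25] pos [ 0.5615 -0.0503  0.1137] t 33.175 F [-0.9 -0.6 -2.6] w 0.702
```

Request:
play_rows(series=[[[0,0,0,-0.18,-0.35,-1.5,5],[0,0,0,0,0,-1.5,5],[0,0,0,0,0,-1.5,5],[0,0,0,0,0,0,5]]])

```text
time_s: 33.67
position: [0.5566, -0.0559, 0.0641]
eef_rot: [-0.707, 0.707, 0.024, -0.028]
force: [-0.1, 0.9, -2.3]
grip_width: 0.7
```

```bash
python3 - <<'E'
from h import *
delta(.5597,-.054,.0512,4.1)
E
```

```text
s 1 rot [ 0.    -0.005 -0.003] 0.3 j7 0.33
s -1 rot [0.008 0.    3.139] 179.8 j7 0.33
shift cm [ 0.31  0.19 -1.29] pos [ 0.5566 -0.0559  0.0641] t 33.675 F [-0.1  0.9 -2.3] w 0.7
```

Request:
play_rows(series=[[[0,-0.005,0,0.3,0.2,-0.4,5],[0,0,0,0,0,-0.4,5],[0,0,0,0,0,-0.2,5],[0,0,0,0,0,0,5]]])

```text
time_s: 34.17
position: [0.5605, -0.0539, 0.0543]
eef_rot: [-0.707, 0.707, 0.027, -0.026]
force: [-1.1, 0.3, -1.7]
grip_width: 0.702
```

```bash
python3 - <<'E'
from h import *
delta(.5597,-.054,.0512,4.1)
p,d,m=grab('scene'); save('s20.png',p[180:330,200:400].repeat(4,0).repeat(4,1))
E
```

```text
s 1 rot [ 0.     0.002 -0.002] 0.2 j7 0.33
s -1 rot [-3.000e-03  0.000e+00  3.139e+00] 179.9 j7 0.33
shift cm [-0.08 -0.01 -0.31] pos [ 0.5605 -0.0539  0.0543] t 34.175 F [-1.1  0.3 -1.7] w 0.702
```

View pics/s20.png

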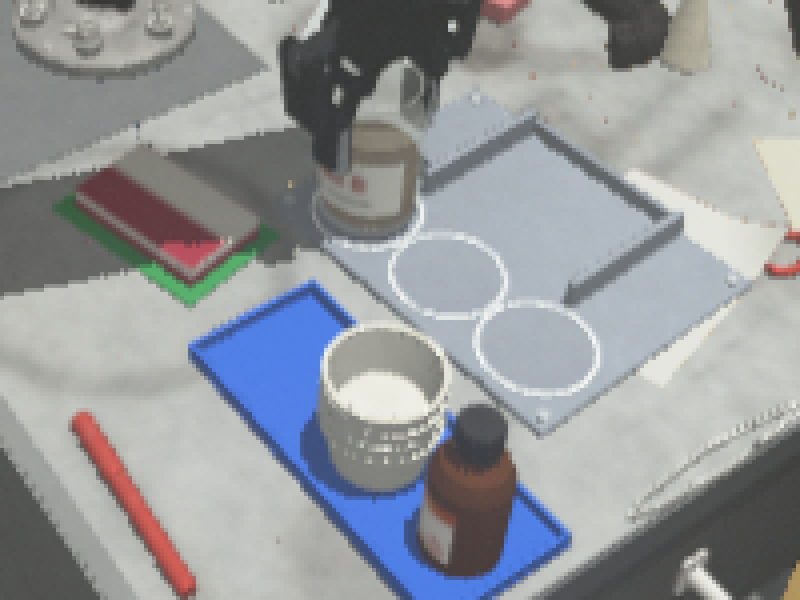

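Request:
play_rows(series=[[[0,0,0,-0.05,0,-0.2,5],[0,0,0,0,0,-0.15,5],[0,0,0,0,0,0,5]]])

```text
time_s: 34.6
position: [0.5602, -0.0539, 0.051]
eef_rot: [-0.707, 0.707, 0.027, -0.025]
force: [0.5, 0.9, -2.5]
grip_width: 0.704
```

Request:
play_rows(series=[[[0,0,0,0,0,-0.07,5],[0,0,0,0,0,0,5]]])

```text
time_s: 34.85
position: [0.5603, -0.0539, 0.0509]
eef_rot: [0.707, -0.706, -0.027, 0.025]
force: [-0.0, 1.1, -2.9]
grip_width: 0.703
```

Request:
play_rows(series=[[[0,0,0,0,0,0,6.6],[0,0,0,0,0,0,7.2],[0,0,0,0,0,0,8.5],[0,0,0,0,0,0,8.5],[0,0,0,0,0,0,8.5],[0,0,0,0,0,2,8.5],[0,0,0,0,0,3,8.5],[0,0,0,0,0,4,8.5],[0,0,0,0,0,1,8.5],[0,0,0,0,0,0,8.5]]])

```text
time_s: 36.1
position: [0.5612, -0.0547, 0.1589]
eef_rot: [0.707, -0.707, -0.028, 0.023]
force: [-0.0, -1.0, -0.0]
grip_width: 0.995
```

```bash
python3 - <<'E'
from h import *
delta(.4525,-.1987,.033,4.1)
p,d,m=grab('wrist'); np.savez('w21.npz',p=p,d=d,**m); save('w21.png',p)
E
```

```text
s 1 rot [-0.     0.006 -0.001] 0.4 j7 0.26
s -1 rot [-1.00e-02 -1.00e-03  3.14e+00] 179.9 j7 0.26
shift cm [-10.87 -14.4  -12.59] pos [ 0.5612 -0.0547  0.1589] t 36.1 F [-0. -1. -0.] w 0.995
```

View pics/w21.png

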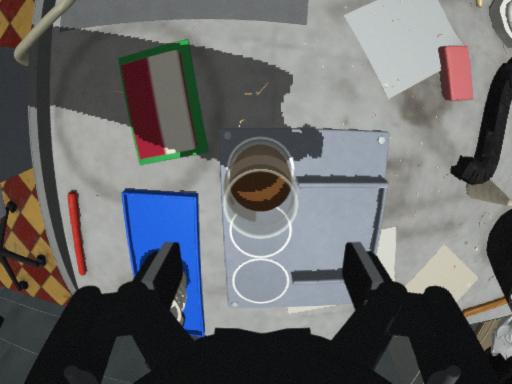

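Request:
play_rows(series=[[[0,0,0,-2.4,-3.2,0,8.5],[0,0,0,-2.7,-3.6,0,8.5],[0,0,0,-2.7,-3.6,0,8.5],[0,0,0,-2.5,-3.5,0,8.5],[0,0,0,0,0,0,8.5],[0,0,0,0,0,-2,8.5],[0,0,0,0,0,-2,8.5],[0,0,0,0,0,0,8.5]]])

```text
time_s: 37.15
position: [0.4516, -0.1946, 0.1112]
eef_rot: [0.707, -0.706, -0.025, 0.028]
force: [0.2, 0.9, 0.3]
grip_width: 0.992
```

```bash
python3 - <<'E'
from h import *
delta(.4525,-.1987,.033,4.1)
p,d,m=grab('wrist'); np.savez('w22.npz',p=p,d=d,**m); save('w22.png',p)
E
```

```text
s 1 rot [-0.    -0.004 -0.003] 0.3 j7 0.53
s -1 rot [ 6.000e-03 -1.000e-03  3.138e+00] 179.8 j7 0.53
shift cm [ 0.09 -0.41 -7.82] pos [ 0.4516 -0.1946  0.1112] t 37.15 F [0.2 0.9 0.3] w 0.992
```

View pics/w22.png

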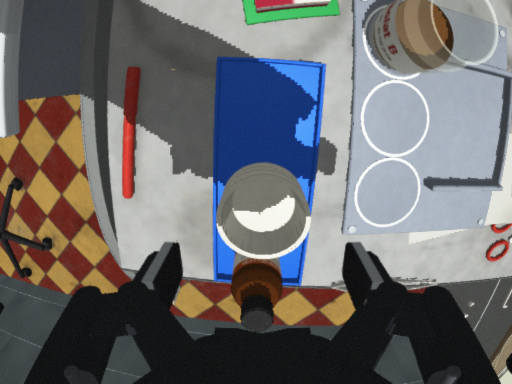

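Request:
play_rows(series=[[[0,0,0,0.1,-0.4,-1.5,8.5],[0,0,0,0,0,-2,8.5],[0,0,0,0,0,-1.5,8.5],[0,0,0,0,0,-1,8.5],[0,0,0,0,0,0,8.5]]])

```text
time_s: 37.83
position: [0.4546, -0.1989, 0.0496]
eef_rot: [-0.707, 0.707, 0.027, -0.027]
force: [-0.7, 0.0, 0.4]
grip_width: 0.994
```

```bash
python3 - <<'E'
from h import *
delta(.4525,-.1987,.033,4.1)
E
```

```text
s 1 rot [ 0.    -0.001 -0.005] 0.3 j7 0.63
s -1 rot [1.000e-03 0.000e+00 3.137e+00] 179.7 j7 0.63
shift cm [-0.21  0.02 -1.66] pos [ 0.4546 -0.1989  0.0496] t 37.825 F [-0.7  0.   0.4] w 0.994
```

Request:
play_rows(series=[[[0,0,-0.003,-0.2,0,-0.8,8.5],[0,0,0,0,0,-0.8,8.5],[0,0,0,0,0,0,8.5],[0,0,0,0,0,0,5],[0,0,0,0,0,0,5],[0,0,0,0,0,0,5],[0,0,0,0,0,0,5],[0,0,0,0,0,0,5]]])

```text
time_s: 38.83
position: [0.4537, -0.1992, 0.0343]
eef_rot: [-0.707, 0.707, 0.027, -0.025]
force: [0.4, 0.3, -0.6]
grip_width: 0.685
```

```bash
python3 - <<'E'
from h import *
delta(.4525,-.1987,.033,4.1)
E
```

```text
s 1 rot [ 0.     0.002 -0.002] 0.2 j7 0.65
s -1 rot [-3.00e-03  0.00e+00  3.14e+00] 179.9 j7 0.65
shift cm [-0.12  0.05 -0.13] pos [ 0.4537 -0.1992  0.0343] t 38.825 F [ 0.4  0.3 -0.6] w 0.685
```

Request:
play_rows(series=[[[0,0,0,0,0,2,5],[0,0,0,0,0,3,5],[0,0,0,0,0,4,5],[0,0,0,0,0,3,5],[0,0,0,2,1.4,0,5],[0,0,0,3,2,0,5],[0,0,0,3,2,0,5],[0,0,0,2.8,1.8,0,5],[0,0,0,0,0,0,5]]])

```text
time_s: 39.95
position: [0.5638, -0.1244, 0.1579]
eef_rot: [0.707, -0.706, -0.026, 0.025]
force: [-0.6, -0.5, -0.5]
grip_width: 0.687
```

```bash
python3 - <<'E'
from h import *
delta(.5645,-.1242,.0375,4.1)
E
```

```text
s 1 rot [-0.002  0.002 -0.001] 0.2 j7 0.42
s -1 rot [-3.000e-03 -2.000e-03  3.141e+00] 179.9 j7 0.42
shift cm [  0.07   0.02 -12.04] pos [ 0.5638 -0.1244  0.1579] t 39.95 F [-0.6 -0.5 -0.5] w 0.687
```

Request:
play_rows(series=[[[0,0,0,0,0,-1.2,5],[0,0,0,0,0,-1.2,5],[0,0,0,0,0,0,5]]])

```text
time_s: 40.33
position: [0.5617, -0.1259, 0.1315]
eef_rot: [0.707, -0.706, -0.025, 0.025]
force: [-0.4, 0.8, -0.7]
grip_width: 0.686
```

Request:
play_rows(series=[[[0,0,0,0.28,0.15,0,5],[0,0,0,0,0,-0.8,5],[0,0,0,0,0,-0.8,5],[0,0,0,0,0,-0.8,5],[0,0,0,0,0,0,5]]])

```text
time_s: 40.95
position: [0.5643, -0.1249, 0.106]
eef_rot: [0.707, -0.706, -0.025, 0.024]
force: [0.2, -0.0, -0.5]
grip_width: 0.692
```

Request:
play_rows(series=[[[0,0,0,0,0.05,-0.8,5],[0,0,0,0,0,-0.8,5],[0,0,0,0,0,-0.8,5],[0,0,0,0,0,-0.8,5],[0,0,0,0,0,0,5]]])

```text
time_s: 41.58
position: [0.5642, -0.1243, 0.0716]
eef_rot: [0.707, -0.706, -0.025, 0.024]
force: [-0.2, -0.5, -0.8]
grip_width: 0.687
```

```bash
python3 - <<'E'
from h import *
delta(.5645,-.1242,.0375,4.1)
p,d,m=grab('scene'); save('s23.png',p[180:330,200:400].repeat(4,0).repeat(4,1))
E
```

```text
s 1 rot [-0.002  0.     0.002] 0.2 j7 0.47
s -1 rot [ 1.000e-03  3.000e-03 -3.139e+00] 179.9 j7 0.47
shift cm [ 0.03  0.01 -3.41] pos [ 0.5642 -0.1243  0.0716] t 41.575 F [-0.2 -0.5 -0.8] w 0.687
```

View pics/s23.png

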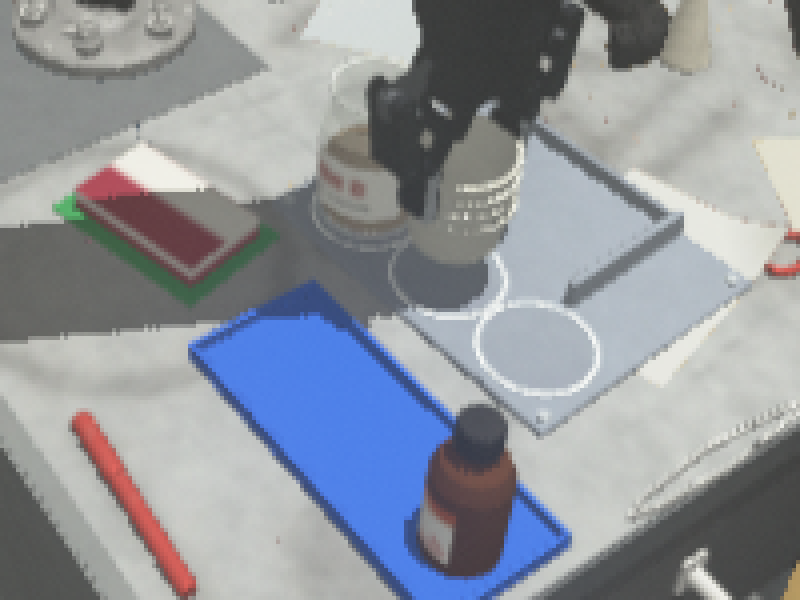

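Request:
play_rows(series=[[[0,0,0,0,0,-0.8,5],[0,0,0,0,0,-0.8,5],[0,0,0,0,0,-0.7,5],[0,0,0,0,0,-0.3,5],[0,0,0,0,0,0,5]]])

```text
time_s: 42.25
position: [0.5647, -0.1244, 0.0444]
eef_rot: [0.707, -0.706, -0.025, 0.024]
force: [-0.7, 0.3, -0.7]
grip_width: 0.686
```

Request:
play_rows(series=[[[0,0,0,0,0,-0.4,5],[0,0,0,0,0,-0.2,5],[0,0,0,0,0,-0.1,5],[0,0,0,0,0,0,5]]])

```text
time_s: 42.75
position: [0.565, -0.1244, 0.0373]
eef_rot: [0.707, -0.706, -0.025, 0.024]
force: [0.1, -0.8, -0.5]
grip_width: 0.688
```

Request:
play_rows(series=[[[0,0,0,0,0,-0.05,5],[0,0,0,0,0,0,6.4],[0,0,0,0,0,0,7],[0,0,0,0,0,0,8.5],[0,0,0,0,0,0,8.5],[0,0,0,0,0,0,8.5],[0,0,0,0,0,2,8.5],[0,0,0,0,0,3,8.5],[0,0,0,0,0,4,8.5],[0,0,0,0,0,3,8.5],[0,0,0,0,0,0,8.5]]])

```text
time_s: 44.12
position: [0.5653, -0.1256, 0.1665]
eef_rot: [0.707, -0.706, -0.026, 0.022]
force: [0.3, -0.6, -0.5]
grip_width: 0.996
```

```bash
python3 - <<'E'
from h import *
delta(.453,-.2662,.048,4.1)
E
```

```text
s 1 rot [-0.001  0.006  0.004] 0.4 j7 0.41
s -1 rot [ 9.000e-03  2.000e-03 -3.138e+00] 179.8 j7 0.41
shift cm [-11.23 -14.06 -11.85] pos [ 0.5653 -0.1256  0.1665] t 44.125 F [ 0.3 -0.6 -0.5] w 0.996
```

Request:
play_rows(series=[[[0,0.006,0.004,-2.4,-3.2,0,8.5],[0,0,0,-2.8,-3.6,0,8.5],[0,0,0,-2.8,-3.6,0,8.5],[0,0,0,-2.6,-3.3,0,8.5],[0,0,0,0,0,0,8.5],[0,0,0,0,0,-1.5,8.5],[0,0,0,0,0,-1.5,8.5],[0,0,0,0,0,0,8.5]]])

```text
time_s: 45.12
position: [0.4554, -0.2633, 0.1342]
eef_rot: [0.708, -0.706, -0.026, 0.027]
force: [0.3, 0.5, 0.1]
grip_width: 0.997
```

```bash
python3 - <<'E'
from h import *
delta(.453,-.2662,.048,4.1)
p,d,m=grab('wrist'); np.savez('w24.npz',p=p,d=d,**m); save('w24.png',p)
E
```

```text
s 1 rot [-0.003 -0.001 -0.003] 0.3 j7 0.7
s -1 rot [ 2.000e-03 -5.000e-03  3.138e+00] 179.8 j7 0.7
shift cm [-0.24 -0.29 -8.62] pos [ 0.4554 -0.2633  0.1342] t 45.125 F [0.3 0.5 0.1] w 0.997
```

View pics/w24.png

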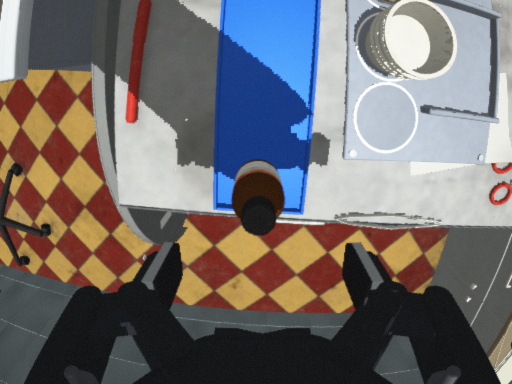

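Request:
play_rows(series=[[[0,0,0,-0.25,-0.28,-1.2,8.5],[0,0,0,0,0,-1.5,8.5],[0,0,0,0,0,-1.5,8.5],[0,0,0,0,0,-1.5,8.5],[0,0,0,0,0,-1.2,8.5],[0,0,0,0,0,0,8.5]]])

```text
time_s: 45.92
position: [0.4531, -0.2659, 0.0603]
eef_rot: [0.708, -0.706, -0.026, 0.027]
force: [-0.3, 0.5, -0.4]
grip_width: 0.999
```

```bash
python3 - <<'E'
from h import *
delta(.453,-.2662,.047,4.1)
E
```

```text
s 1 rot [-0.003 -0.002 -0.005] 0.3 j7 0.79
s -1 rot [ 3.000e-03 -4.000e-03  3.137e+00] 179.7 j7 0.79
shift cm [-0.01 -0.03 -1.33] pos [ 0.4531 -0.2659  0.0603] t 45.925 F [-0.3  0.5 -0.4] w 0.999
```

Request:
play_rows(series=[[[0,0,0,0,0,-0.7,8.5],[0,0,0,0,0,-0.6,8.5],[0,0,0,0,0,0,8.5],[0,0,0,0,0,0,3],[0,0,0,0,0,0,3],[0,0,0,0,0,0,3],[0,0,0,0,0,0,3],[0,0,0,0,0,0,3],[0,0,0,0,0,0,3]]])

```text
time_s: 47.05
position: [0.454, -0.2665, 0.0481]
eef_rot: [0.707, -0.706, -0.027, 0.027]
force: [-1.5, -1.2, 0.5]
grip_width: 0.451
```

```bash
python3 - <<'E'
from h import *
delta(.453,-.2662,.047,4.1)
E
```

```text
s 1 rot [-0.002  0.001 -0.004] 0.3 j7 0.81
s -1 rot [-1.000e-03 -3.000e-03  3.137e+00] 179.7 j7 0.81
shift cm [-0.1   0.03 -0.11] pos [ 0.454  -0.2665  0.0481] t 47.05 F [-1.5 -1.2  0.5] w 0.451
```

```bash
python3 - <<'E'
from h import *
m=dict(np.load('w24.npz'));print(wonz(m,260,215,.098), wonz(m,243,215,.098)-wonz(m,277,215,.098))
p,d,m=grab('top');np.savez('t25.npz',p=p,d=d,**m);save('t25.png',cv2.resize(p[110:260,230:430],None,fx=4,fy=4))
E
```

```text
[ 0.45308614 -0.26169417  0.098     ] [-2.22179593e-02 -1.68286064e-03  2.77555756e-17]
```

View pics/t25.png

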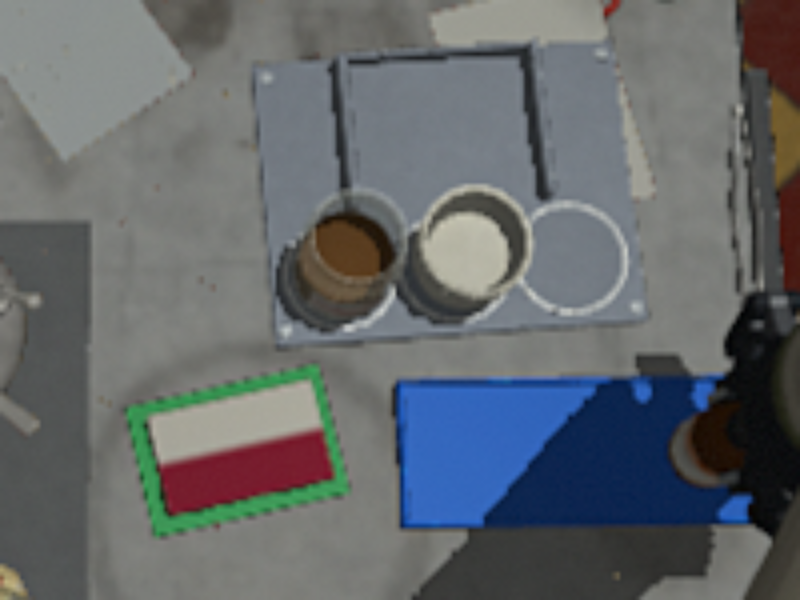

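Request:
play_rows(series=[[[0,0,0,0,0,2,3],[0,0,0,0,0,3,3],[0,0,0,0,0,3,3],[0,0,0,2.3,1.4,0,3],[0,0,0,3.2,1.9,0,3],[0,0,0,3.2,2,0,3],[0,0,0,2.9,1.8,0,3],[0,0,0,0,0,0,3]]])

```text
time_s: 48.1
position: [0.5762, -0.1896, 0.1352]
eef_rot: [0.708, -0.706, -0.029, 0.026]
force: [-0.9, -0.6, -1.4]
grip_width: 0.446
```

```bash
python3 - <<'E'
from h import *
delta(.571,-.1945,.0511,4.1)
E
```

```text
s 1 rot [-0.003  0.004 -0.006] 0.4 j7 0.58
s -1 rot [-0.006 -0.005  3.136] 179.7 j7 0.58
shift cm [-0.52 -0.49 -8.41] pos [ 0.5762 -0.1896  0.1352] t 48.1 F [-0.9 -0.6 -1.4] w 0.446
```

Request:
play_rows(series=[[[0,0,0,-0.5,-0.45,-0.8,3],[0,0,0,0,0,-1.2,3],[0,0,0,0,0,-1.2,3],[0,0,0,0,0,-1.2,3],[0,0,0,0,0,-1.2,3],[0,0,0,0,0,0,3]]])

```text
time_s: 48.85
position: [0.5683, -0.1955, 0.0741]
eef_rot: [0.708, -0.705, -0.027, 0.026]
force: [-0.2, 0.3, -0.7]
grip_width: 0.452
```

```bash
python3 - <<'E'
from h import *
delta(.571,-.1945,.0511,4.1)
p,d,m=grab('wrist'); np.savez('w26.npz',p=p,d=d,**m); save('w26.png',p)
E
```

```text
s 1 rot [-0.003  0.001 -0.003] 0.3 j7 0.62
s -1 rot [-1.000e-03 -5.000e-03  3.139e+00] 179.8 j7 0.62
shift cm [ 0.27  0.1  -2.3 ] pos [ 0.5683 -0.1955  0.0741] t 48.85 F [-0.2  0.3 -0.7] w 0.452
```

View pics/w26.png

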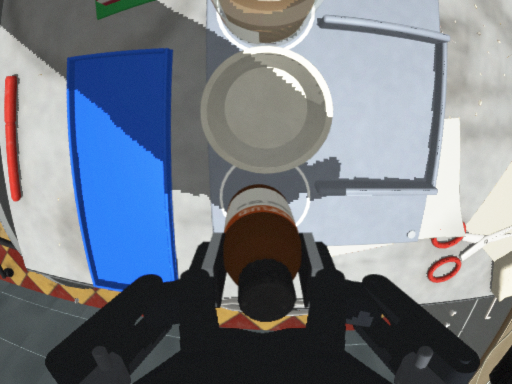

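Request:
play_rows(series=[[[0,0,0,0.27,0.1,-0.6,3],[0,0,0,0,0,-0.8,3],[0,0,0,0,0,-0.5,3],[0,0,0,0,0,0,3]]])

```text
time_s: 49.4
position: [0.5722, -0.1946, 0.0551]
eef_rot: [0.708, -0.706, -0.027, 0.025]
force: [0.5, -0.1, -0.4]
grip_width: 0.45
```

```bash
python3 - <<'E'
from h import *
delta(.571,-.1945,.0511,4.1)
p,d,m=grab('scene'); save('s27.png',p[180:330,200:400].repeat(4,0).repeat(4,1))
E
```

```text
s 1 rot [-0.003  0.003 -0.003] 0.3 j7 0.64
s -1 rot [-0.005 -0.005  3.139] 179.8 j7 0.64
shift cm [-0.12  0.01 -0.4 ] pos [ 0.5722 -0.1946  0.0551] t 49.4 F [ 0.5 -0.1 -0.4] w 0.45
```

View pics/s27.png

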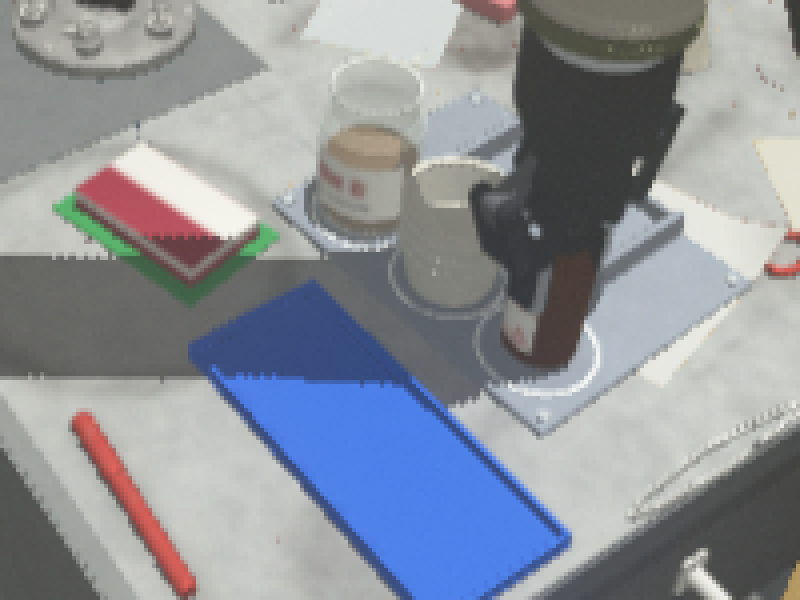

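Request:
play_rows(series=[[[0,0,0,-0.1,0,-0.25,3],[0,0,0,0,0,-0.15,3],[0,0,0,0,0,0,3]]])

```text
time_s: 49.82
position: [0.5715, -0.1949, 0.0516]
eef_rot: [0.708, -0.706, -0.028, 0.025]
force: [-0.2, -0.0, -1.0]
grip_width: 0.449
```

Request:
play_rows(series=[[[0,0,0,0,0,-0.08,3],[0,0,0,0,0,0,3],[0,0,0,0,0,0,4.6],[0,0,0,0,0,0,5.5],[0,0,0,0,0,0,8.5],[0,0,0,0,0,0,8.5],[0,0,0,0,0,0,8.5],[0,0,0,0,0,2,8.5],[0,0,0,0,0,3,8.5],[0,0,0,0,0,4,8.5],[0,0,0,0,0,3,8.5],[0,0,0,0,0,3,8.5],[0,0,0,0,0,0,8.5]]])

```text
time_s: 51.45
position: [0.5716, -0.1965, 0.2135]
eef_rot: [0.707, -0.706, -0.029, 0.022]
force: [0.8, -0.4, 0.1]
grip_width: 0.993
```

Request:
play_rows(series=[[[0,0,0,-3,-1,0,8.5],[0,0,0,-4,-2,0,8.5],[0,0,0,-4,-2,0,8.5],[0,0,0,-3,-2,0,8.5],[0,0,0,0,0,0,8.5],[0,0,0,0,0,0,8.5]]])

```text
time_s: 52.2
position: [0.4267, -0.2678, 0.2145]
eef_rot: [0.708, -0.706, -0.03, 0.021]
force: [-0.4, 0.8, -0.3]
grip_width: 0.994
```

```bash
python3 - <<'E'
from h import *
p,d,m=grab('top');np.savez('t28.npz',p=p,d=d,**m);save('t28.png',cv2.resize(p[110:260,230:430],None,fx=4,fy=4,interpolation=cv2.INTER_CUBIC))
p,d,m=grab('scene'); save('s28.png',p)
p,d,m=grab('wrist'); save('w28.png',p)
print(ctrl.get_obs()['position'],ctrl.get_obs()['time_s'],ctrl.get_obs()['force'])
E
```

```text
[ 0.42694052 -0.26782003  0.21428705] 52.35 [-0.27063897 -0.03030942 -0.30884676]
```

View pics/t28.png

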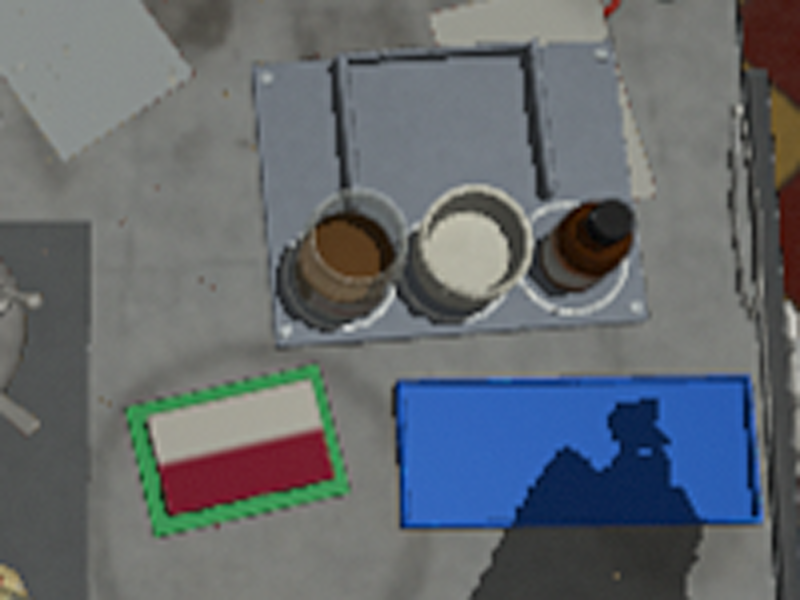

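View pics/s28.png

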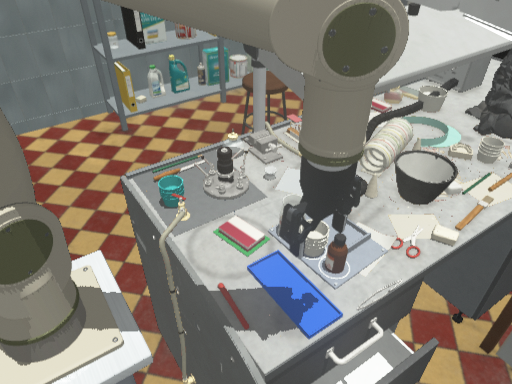

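View pics/w28.png

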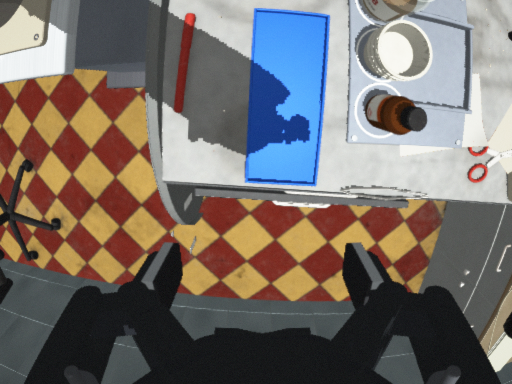

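```bash
python3 - <<'E'
from h import *
for f in ('top0.npz','t28.npz'):
    z=dict(np.load(f));P=pts(z,z['d']);p=z['p'].astype(int)
    for n,c,zl,zh,r in [('jar',(.5595,-.054),.085,.115,.045),('cups',(.5645,-.124),.06,.08,.036),('cap',(.571,-.193),.09,.11,.03)]:
        k=(np.linalg.norm(P[...,:2]-c,axis=2)<r)&(P[...,2]>zl)&(P[...,2]<zh); w=P[k][:,:2]; print(f,n,((np.percentile(w,2,0)+np.percentile(w,98,0))/2).round(4),np.median(w,0).round(4),len(w))
    # dark cap centroid, lamp and dish patches
    k=(p.sum(2)<110);k[:155]=0;k[180:]=0;k[:,:360]=0;k[:,:]&=(np.arange(512)<392);v,u=np.nonzero(k);print('cap px',u.mean(),v.mean(),onz(z,u.mean(),v.mean(),.101)[:2])
a=np.load('top0.npz')['p'].astype(int);b=np.load('t28.npz')['p'].astype(int)
D=abs(a-b).max(2); print('lamp diff',D[125:170,130:172].max(),'dish',D[128:150,212:232].max(),'teal',D[235:275,175:215].max())
E
```

```text
top0.npz jar [ 0.5584 -0.0532] [ 0.5608 -0.0525] 193
top0.npz cups [ 0.5655 -0.1237] [ 0.5704 -0.1282] 220
top0.npz cap [ 0.5726 -0.1924] [ 0.5721 -0.1919] 106
cap px 376.4822695035461 168.29078014184398 [ 0.56030193 -0.17936931]
t28.npz jar [ 0.5598 -0.0531] [ 0.5603 -0.0541] 194
t28.npz cups [ 0.5651 -0.1242] [ 0.5697 -0.1273] 220
t28.npz cap [ 0.5703 -0.1945] [ 0.5697 -0.1935] 104
cap px 377.17391304347825 169.37154150197628 [ 0.55784786 -0.18077257]
lamp diff 8 dish 7 teal 10
```

```bash
python3 -c "
from bench import ctrl
print(ctrl.hand_in())"
```

```text
the job is handed in; nothing more can be done
None
```

The job is handed in, and my last checks show everything where it was asked for, at about 52 s of the 131 s allowed. The hand-in reports no verdict.

**What I did:** I stood the bottle, cups and jar upright in the blue tray, then laid the wax box on the mat. After that I put the three back on their own places: jar at y = +70, cups in the middle, bottle at y = −70.

**Last checks:**

| Thing | Result |
|---|---|
| Wax box | flat, about 2 mm from the mat centre, within about 0.5° of its long side |
| Jar, cups, bottle | upright, within about 1–2 mm of their seat centres in the top view |
| Lamp and small dish | unchanged from the first top picture |
| Gripper | open, about 21 cm above the desk, touching nothing |

**Disagreements:**
- The rack board's centre came out about 9 mm behind its stated origin. I used the seat rings and the box instead, which agreed with each other.
- The wrist and top views differed by 3–4 mm on the bottle's position along y. I aimed between the two, and the last top view put it about 1 mm from its ring centre.
- I nudged the wax box by about 2 mm just before letting go, because the wrist view had it off-centre by that much. The last view shows a remaining offset of about 2 mm the other way, which I left.

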